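# Top up a spring magazine with a wooden blank

### The job

Top up the spring magazine: of the three wooden blanks standing on edge in the black rack, take out the middle-length one, the same size as the blank already in the magazine, and lay it flat on the bare bench top, letting go of it. Then take it up again by its two long edges, set it flat in the magazine on top of the blank that is there, and press it down against the spring until both catches snap over it and it stays down when you let go. Leave the other two blanks where they stand in the rack.

Things in the scene. Friction and masses are not known exactly. Their poses are not given: they have to be found in the camera images.
- blank: wooden blank to load: plain block 64 (own x) x 14 (own y) x 48 mm (own z), about 40 g, the middle one in length of three in the rack. Origin at its centre. At the start it stands on a long edge in one of the rack's slots (own z up, own x along the slot), centre 30 mm and top 54 mm above the bench; which slot varies. Laid flat, its own y is vertical (up or down).
- long_blank: a bystander blank, 88 x 14 x 48 mm, same wood, on edge in another slot; origin and axes as for the blank. Stays where it is (within 20 mm).
- short_blank: a bystander blank, 42 x 14 x 48 mm, same wood, on edge in another slot; origin and axes as for the blank. Stays where it is (within 20 mm).
- rack: low black plastic rack fixed to the bench, 100 (own x) x 176 mm (own y), origin at the centre of its underside, left or right of the middle with the magazine on the other side. Three slots along own x at own y = -60, 0, 60 mm, 16.5 mm wide, floor 6 mm and lips (8 mm thick) 20 mm above the bench: 34 mm of each blank stands free above the lips.
- magazine: stack magazine fixed to the bench, base 130 (own x) x 90 (own y) x 10 mm, origin at the centre of its underside, own z up. Four upright corner angles enclose a well 67 (own x) x 51 mm (own y); both long sides are open between them for 43 mm, from base to top, so fingers holding a blank by its long edges can go down there.
- well_mouth (a point): middle of the well at the top of the straight corner angles, 111 mm above the bench; flared lips guide in from 124 mm, the highest point. A blank let into the well first rests on the two catches with its underside about 97 mm above the bench.
- catch_level (a point): middle of the well at the height of the undersides of the catches' feet, 85 mm above the bench. Press the new blank until its top is 3 to 5 mm below this point: the catches then snap over it; let go, it rises against them and stays. Pushing takes about 5 to 15 N. The spring gives to about 15 mm below this point.
- catch_a (a joint): sprung steel catch, 20 mm wide, at the magazine's +x end, hinged 108 mm above the bench (its bracket reaches 114 mm), leaning inward and down to a foot 28.5 mm from the well's middle. 0 rad = sprung in over the blanks, up to 0.45 = pushed aside by a blank going down.
- catch_b (a joint): the same catch at the magazine's -x end.
- follower (a joint): sprung plate under the stack: 0 m with one blank held under the catches, grows as the stack is pressed down: about 0.014 with two blanks latched, 0.030 at the end stop. Spring 150 N/m, 4 N at 0.
- stack_blank: the blank already in the magazine, 64 (own x) x 48 (own y) x 14 (own z) mm, lying flat on the sprung follower and held down by the two catches, its top about 85 mm above the bench. Origin at its centre. Loading the new blank pushes it 14 mm lower.
- clear_spot (a point): point on the bench top in the middle of a bare area about 160 x 160 mm, between rack and magazine, free to lay the blank down.
Things that resemble listed ones, but are neither listed nor needed, are in the scene too. What is shaped like the blank but pink is not meant.

How it is judged:
By the outcome, as a careful person would: the job done as asked, in the order asked, and still so for the second after the job is handed in, with the robot touching nothing.
It also fails if it takes over 72 s, if anything falls off the work surface, if the arm or the gripper's body presses on something with over 40 N, if the wrist force passes 120 N, or if a joint passes its speed limit or range.

### The arm

A 7-joint arm with a two-finger parallel gripper is mounted at the origin on the work surface. World frame = base frame: x ahead of the robot, y to its left, z up, the work surface at z = 0. Lengths are in m, angles in rad, forces in N, time in s.
With the tool pointing down it reaches from about 0.35 to 0.775 m from the base axis. Payload 3.1 kg.
Tool frame: the origin (TCP) lies on the centre line of the jaws, within the pads' length; the fingertips stand 17 mm ahead of it and the grasp point (between the pads) lies 2 mm behind it; z points along the fingers, x is the direction in which the jaws open and shut, and the axes are right-handed (so a half turn about z gives the same grasp; the last joint's range is limited). The gripper opens to 85 mm and grips with 20 to 120 N. Pads are 22 mm wide; open, the fingers measure 114 mm over their backs; the gripper's body (76 mm by 85 mm) begins 54 mm behind the grasp point. The pads swing forward as they close: fully open they stand 13 mm farther back than shut.
Start: joints at [-1.368, 0.311, 0.014, 1.512, -0.004, 1.319, -0.027], TCP at [0.133, 0.534, 0.211] pointing down, gripper open.
Joint ranges: [-2.7, 2.7], [-0.3, 1.91], [-1.27, 1.3], [0.12, 2.57], [-1.44, 4.58], [0.2, 2.03], [-3.05, 3.05]. Speed limits (rad/s): [2.79, 2.79, 3.14, 3.14, 3.14, 3.14, 3.14].

### API

Orientations are given as a rotation vector (axis times angle).
In Python, from workcell import readout, optics, workorder gives the robot as it stands. The module is installed in compiled form; this text tells all that it offers.
- The arm moves only by the shell command python3 -m handwheel 'ROWS' [FORCE]. ROWS is JSON, a list that holds one entry, the list of rows, each a list of 7 numbers: the shift along the tool's x, y, z in cm, then the turn, a rotation vector about the tool's x, y, z in degrees, then the gripper's target within -1 to 1 (fully open at 1, half-way at 0, shut at -1). A call has 1 to 20 rows; each row shifts and turns the commanded pose from where the row before left it, along the tool's axes as they then stand; what a row does not reach is not made up. A row lasts 1/12 s, in which the tool goes at most 41.7 mm and 7.16 degrees, less where a joint would pass 70% of its speed; a pose out of reach is approached as far as the arm can. A call with a gripper value outside its range is refused whole. The fingers move at their own pace and stop on an object; FORCE is the grip in N (left out, the last holds). Time passes only in rows, so rows that do not move let the fingers close. It gives the time, the measured TCP pose, the force and the opening at its end, in the units of the state.
- readout.read_state(): the state, without advancing time (a new reading comes with each control period).
- optics.grab_frame(name): name is "scene" or "top" or "wrist"; returns the picture (480x640x3 uint8, red, green, blue); there is no depth.
- optics.get_calibration(name): a dict with "intrinsics" (3x3 intrinsics, pixels), "xyz" and "attitude" of the camera in the world. Camera axes: x right, y up, looking along -z (the intrinsics and any distortion apply to the point x, -y, -z); pixel columns grow to the right and rows downward; lengths in m; the calibration is good to about 2 mm. A picture is of the moment at which its call begins: read the wrist's pose just before it. get_calibration takes no time and is no camera call; for the wrist camera it gives the pose at the moment of the call.
- workorder.hand_in(): hands the job in, once; it reports no verdict.
Trained networks look in the newest picture that a camera, given by its name, has taken for a name from the list of things; names that differ only in an ending like _2 or _b are one class to them, and where a whole thing is asked for, a point or a joint stands for the part that bears it (a point fixed in the world has none). Each returns a list of dicts, best first, with "score" (0 to 1); they miss things now and then, are a little off and sometimes report something else, mostly with a low value. They report only what shows in the picture. A call takes as long as a camera call. They do not tell look-alikes from the thing itself.
- optics.spot_in(camera, name): "pixel" ([column, row] in pixels, amid what is visible of it).
- optics.trace(camera, name): "mask" (480x640 bool, what is visible of it) and "pixel" ([column, row] in pixels, amid what is visible of it).
- optics.pinpoint(camera, name): "pixel" ([column, row] in pixels: a listed point, or the origin of a listed thing).
The state is a dict: "time_s": time; "q": joint angles; "dq": joint speeds; "joint_efforts": joint torques, N m; "tool_pos": TCP position; "tcp_rot": TCP orientation; "contact_force": force on the tool from outside, world axes, zero at the start; "ft_torque": the same for the moment, N m; "width": finger opening in m.
Only numpy, scipy, OpenCV 4.12 (cv2) and the standard library are available. Lean on these libraries where they do the work, as an engineer would, in place of code of your own. Each camera call takes 0.05 s, during which the arm holds its last target.

## Working session

There is one attempt and no reset: what is moved stays moved. The work goes in short steps, Python scripts to look and compute and a shell command to move; the robot and the scene stay as the last step left them, time stands still between calls to the robot, and variables do not carry over. Pictures are saved under pics/ and viewed, and the job is handed in when it is done.

```bash
ls; mkdir -p pics; python3 - <<'E'
from workcell import readout, optics
import cv2, numpy as np
s=readout.read_state()
for k,v in s.items(): print(k,np.round(v,4))
for n in ["scene","top","wrist"]:
    c=optics.get_calibration(n); print(n,{k:np.round(v,4).tolist() for k,v in c.items() if not isinstance(v,str)})
    im=optics.grab_frame(n); cv2.imwrite(f"pics/{n}0.png",im[:,:,::-1])
E
```

```text
pics
time_s 0.0
q [-1.3677  0.3117  0.014   1.5131 -0.0044  1.3192 -0.0272]
dq [ 0.0012 -0.0015 -0.0019 -0.0002 -0.0003 -0.0008 -0.0001]
joint_efforts [ 0.00000e+00 -3.79927e+01  1.46200e-01 -2.30589e+01  1.24000e-02
  1.35000e-02 -0.00000e+00]
tool_pos [0.1331 0.5328 0.2101]
tcp_rot [ 2.4747  1.9328 -0.0028]
contact_force [-0.5671  0.8979  0.4944]
ft_torque [ 0.0155  0.0368 -0.0397]
width 0.0852
scene {'intrinsics': [[559.5161, 0.0, 313.2055], [0.0, 559.5161, 239.0831], [0.0, 0.0, 1.0]], 'xyz': [1.2657, 0.2028, 0.775], 'attitude': [0.5941, 0.7772, 1.7373]}
top {'intrinsics': [[535.6841, 0.0, 321.8485], [0.0, 535.6841, 242.6157], [0.0, 0.0, 1.0]], 'xyz': [0.3204, -0.0072, 1.0677], 'attitude': [0.1726, -0.1824, -1.659]}
wrist {'intrinsics': [[370.5408, 0.0, 318.8965], [0.0, 370.5408, 240.9304], [0.0, 0.0, 1.0]], 'xyz': [0.0532, 0.5529, 0.373], 'attitude': [-0.2733, -0.213, 1.3147]}
```

View pics/scene0.png

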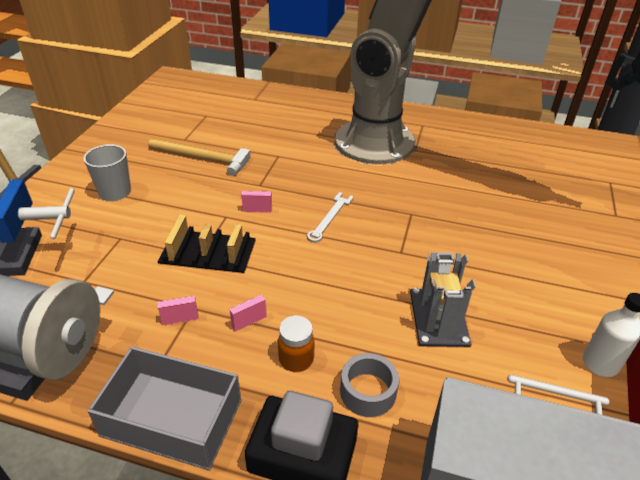

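View pics/top0.png

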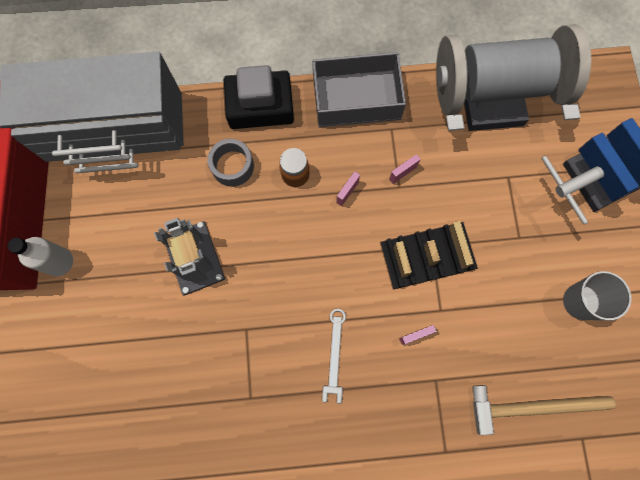

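View pics/wrist0.png

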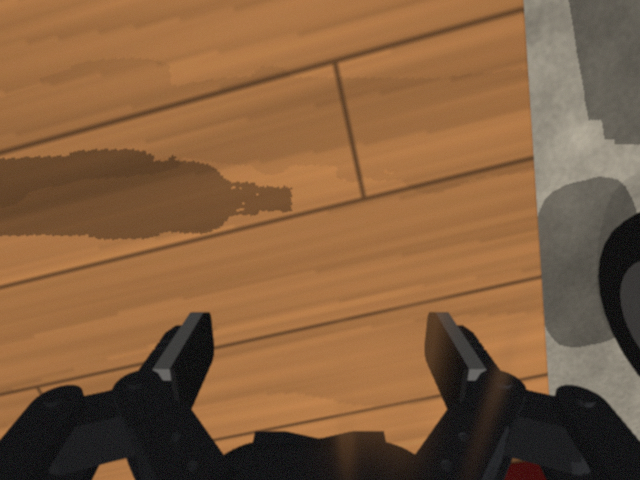

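```bash
cat > h.py <<'E'
from workcell import readout, optics
import cv2, numpy as np
from scipy.spatial.transform import Rotation as R
def ray(c,px):
    K=np.array(c["intrinsics"]); d=np.linalg.inv(K)@[px[0],px[1],1]
    d=R.from_rotvec(c["attitude"]).apply([d[0],-d[1],-d[2]]); return np.array(c["xyz"]),d
def onz(c,px,z):
    o,d=ray(c,px); return o+d*(z-o[2])/d[2]
def proj(c,P):
    p=R.from_rotvec(c["attitude"]).inv().apply(np.atleast_2d(P)-np.array(c["xyz"]))
    p=p*[1,-1,-1]; q=p@np.array(c["intrinsics"]).T; return q[:,:2]/q[:,2:]
E
python3 - <<'E'
from h import *
hz=dict(blank=.03,long_blank=.03,short_blank=.03,rack=0,magazine=0,well_mouth=.111,catch_level=.085,stack_blank=.078,clear_spot=0)
for cam in ["top","scene"]:
    im=optics.grab_frame(cam); c=optics.get_calibration(cam)
    for n,z in hz.items():
        r=optics.pinpoint(cam,n)
        for d in r[:4]: print(cam,n,round(d["score"],2),np.round(d["pixel"],1),np.round(onz(c,d["pixel"],z),4)[:2])
im=optics.grab_frame("top")
cv2.imwrite("pics/t_rack.png",cv2.resize(im[210:300,370:490,::-1],None,fx=6,fy=6,interpolation=cv2.INTER_CUBIC))
cv2.imwrite("pics/t_mag.png",cv2.resize(im[205:305,140:240,::-1],None,fx=6,fy=6,interpolation=cv2.INTER_CUBIC))
E
```

```text
top blank 0.89 [349.7 191.4] [ 0.6559 -0.0914]
top blank 0.76 [400. 258.] [ 0.5095 -0.1754]
top blank 0.7 [413.9 332.6] [ 0.3627 -0.1834]
top blank 0.56 [405.1 169.3] [ 0.6922 -0.2094]
top long_blank 0.87 [459.  243.2] [ 0.5279 -0.2957]
top long_blank 0.36 [309.2 242.4] [ 0.5581 -0.    ]
top short_blank 0.64 [427.4 252.1] [ 0.516  -0.2308]
top short_blank 0.53 [310.5 241.3] [ 0.5601 -0.0028]
top rack 0.64 [428.2 254.5] [ 0.5166 -0.2382]
top magazine 0.9 [188.8 257.6] [0.557  0.2467]
top well_mouth 0.91 [183.9 243.4] [0.5598 0.2282]
top catch_level 0.56 [181.2 249.7] [0.5546 0.2401]
top stack_blank 0.89 [186.2 249.2] [0.5564 0.2324]
top stack_blank 0.75 [400.5 257.5] [ 0.5016 -0.1687]
top clear_spot 0.75 [310.4 240.4] [ 0.5689 -0.0026]
scene blank 0.86 [257.1 202.1] [ 0.3711 -0.1825]
scene blank 0.85 [236.8 244.4] [ 0.5121 -0.1718]
scene blank 0.7 [249.7 311.9] [ 0.67   -0.0823]
scene long_blank 0.69 [175.6 234.8] [ 0.5218 -0.3011]
scene short_blank 0.86 [205.6 240.3] [ 0.5192 -0.2361]
scene rack 0.94 [206.  255.9] [ 0.5326 -0.2329]
scene rack 0.65 [309.2 293.2] [ 0.5695 -0.0036]
scene magazine 0.71 [446.7 287. ] [0.4762 0.2437]
scene magazine 0.65 [436.7 316. ] [0.5552 0.2345]
scene well_mouth 0.73 [449.6 272.7] [0.5541 0.2387]
scene stack_blank 0.84 [451.1 290.5] [0.5618 0.2477]
scene clear_spot 0.66 [311.2 296.5] [0.5764 0.0024]
```

View pics/t_rack.png

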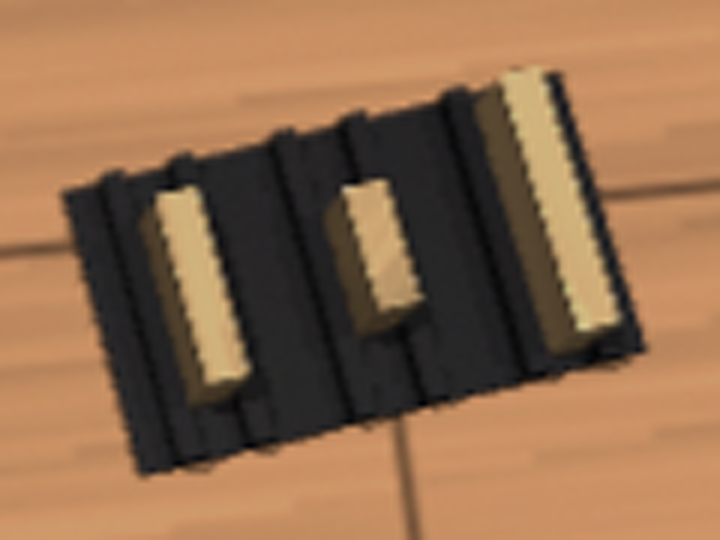

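View pics/t_mag.png

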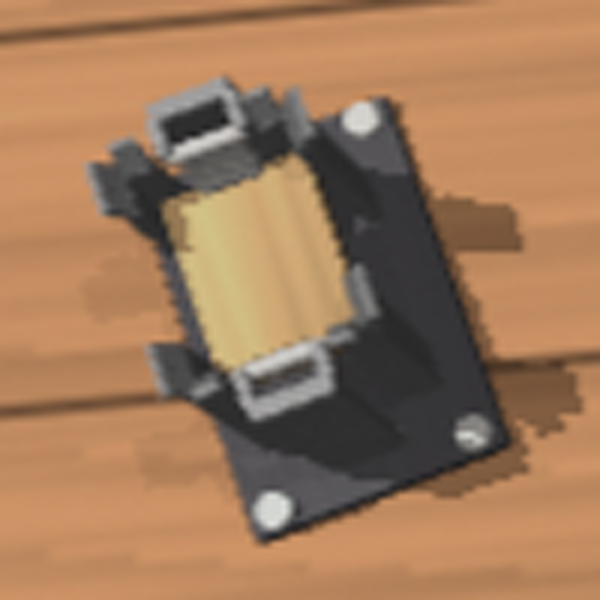

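```bash
python3 - <<'E'
from h import *
im=optics.grab_frame("top"); c=optics.get_calibration("top")
def s(im,box,f,n): 
    x0,y0,x1,y1=box; cv2.imwrite(n,cv2.resize(im[y0:y1,x0:x1,::-1],None,fx=f,fy=f,interpolation=cv2.INTER_CUBIC))
corn=np.array([[157,190],[197,187],[250,378],[207,385]])/6+[370,210]-.42
P=np.array([onz(c,p,.054)[:2] for p in corn]);print(P.round(4));print("center",P.mean(0))
d=(P[0]+P[1]-P[2]-P[3])/2;print("len",np.linalg.norm(d),"ang",np.degrees(np.arctan2(d[1],d[0])))
# long blank
corn=np.array([[502,73],[545,67],[618,325],[578,335]])/6+[370,210]-.42
P=np.array([onz(c,p,.054)[:2] for p in corn]);d=(P[0]+P[1]-P[2]-P[3])/2;print("long",P.mean(0),np.linalg.norm(d),np.degrees(np.arctan2(d[1],d[0])))
corn=np.array([[342,187],[385,180],[423,302],[385,312]])/6+[370,210]-.42
P=np.array([onz(c,p,.054)[:2] for p in corn]);d=(P[0]+P[1]-P[2]-P[3])/2;print("short",P.mean(0),np.linalg.norm(d),np.degrees(np.arctan2(d[1],d[0])))
# rack base corners z~0? lips at 20mm
m=np.array([[65,192],[563,73],[645,350],[140,472]])/6+[370,210]-.42
P=np.array([onz(c,p,.0)[:2] for p in m]);print(P.round(4),P.mean(0))
# mag base corners at 10mm: (388,98),(510,440),(262,540)
m=np.array([[388,98],[510,440],[262,540]])/6+[140,205]-.42
P=np.array([onz(c,p,.01)[:2] for p in m]);print("mag",P.round(4),(P[0]+P[2])/2);d=P[0]-P[1];print(np.linalg.norm(d),np.degrees(np.arctan2(d[1],d[0])),np.linalg.norm(P[1]-P[2]))
im=optics.grab_frame("scene")
s(im,(150,200,270,280),6,"pics/s_rack.png");s(im,(390,235,490,355),5,"pics/s_mag.png")
E
```

```text
[[ 0.5387 -0.1676]
 [ 0.5385 -0.1806]
 [ 0.4748 -0.1894]
 [ 0.4739 -0.1754]]
center [ 0.50647416 -0.1782235 ]
len 0.06482257405963009 ang 7.378437451137721
long [ 0.52331868 -0.29682164] 0.08820257168086794 6.99057621918093
short [ 0.51369436 -0.23789679] 0.04216249202630091 9.882041175354617
[[ 0.5527 -0.1448]
 [ 0.5779 -0.3199]
 [ 0.4797 -0.3326]
 [ 0.455  -0.1583]] [ 0.5163262  -0.23891321]
mag [[0.6282 0.2098]
 [0.5065 0.1749]
 [0.481  0.2584]] [0.55463922 0.23407793]
0.12662761916255352 16.015050268227 0.08732251368246206
```

View pics/s_rack.png

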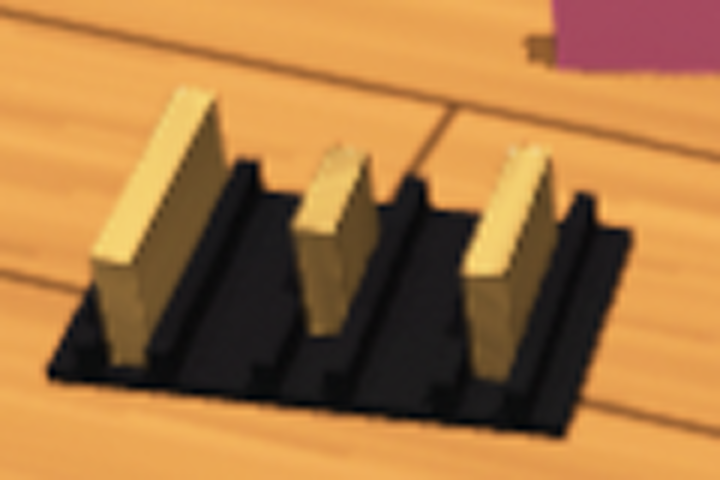

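View pics/s_mag.png

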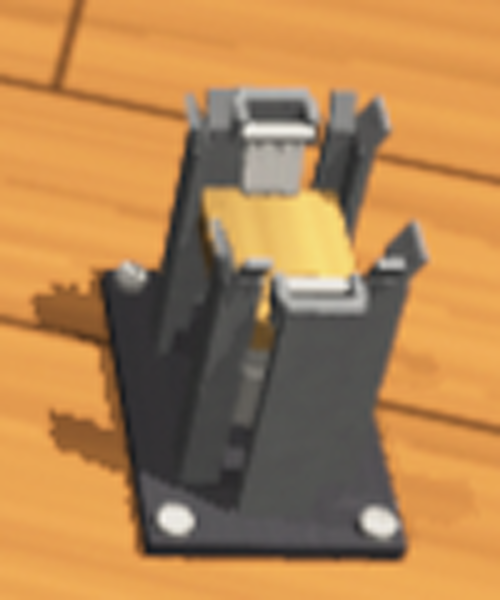

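```bash
cat >> h.py <<'E'
def plan(pos,yaw,st=None):
    """shift (cm) in present tool axes, then turn (deg) to be tool-down with given yaw"""
    s=st or readout.read_state(); Rt=R.from_rotvec(s["tcp_rot"]); 
    sh=Rt.inv().apply(np.array(pos)-s["tool_pos"])*100
    y=np.radians(yaw); T=R.from_matrix(np.array([[np.cos(y),np.sin(y),0],[np.sin(y),-np.cos(y),0],[0,0,-1]]))
    tr=np.degrees((Rt.inv()*T).as_rotvec())
    M=Rt.as_matrix(); print("t",round(s["time_s"],2),"pos",np.round(s["tool_pos"],4),"yaw",round(np.degrees(np.arctan2(M[1,0],M[0,0])),2),"zaxis",M[:,2].round(3),"w",round(s["width"],4))
    sh2=T.inv().apply(np.array(pos)-s["tool_pos"])*100
    print("shift now-axes",sh.round(2),"turn",tr.round(2),"shift after turn",sh2.round(2))
E
python3 -c "
from h import *
plan([.5065,-.178,.15],-82.5)"
```

```text
t 1.3 pos [0.1333 0.5336 0.2112] yaw 75.98 zaxis [ 0.  0. -1.] w 0.0853
shift now-axes [-60.    53.45   6.12] turn [ -0.    -0.   158.48] shift after turn [ 75.43 -27.71   6.12]
```

```bash
python3 -m handwheel '[[[-2.5,2.2,0,0,0,0,0],[-3,2.67,0,0,0,0,0],[-3,2.67,0,0,0,0,0],[-3,2.67,0,0,0,0,0],[-3,2.67,0,0,0,0,0],[-3,2.67,0,0,0,0,0],[-3,2.67,0,0,0,0,0],[-3,2.67,0,0,0,0,0],[-3,2.67,0,0,0,0,0],[-3,2.67,0,0,0,0,0],[-3,2.67,0,0,0,0,0],[-3,2.67,0,0,0,0,0],[-3,2.67,0,0,0,0,0],[-3,2.67,0,0,0,0,0],[-3,2.67,0,0,0,0,0],[-3,2.67,0,0,0,0,0],[-3,2.67,0,0,0,0,0],[-3,2.67,0,0,0,0,0],[-3,2.67,0,0,0,0,0],[-2,1.8,0,0,0,0,0]]]' 40
python3 -m handwheel '[[[0,0,0,0,0,7,0],[0,0,0,0,0,7,0],[0,0,0,0,0,7,0],[0,0,0,0,0,7,0],[0,0,0,0,0,7,0],[0,0,0,0,0,7,0],[0,0,0,0,0,7,0],[0,0,0,0,0,7,0],[0,0,0,0,0,7,0],[0,0,0,0,0,7,0],[0,0,0,0,0,7,0],[0,0,0,0,0,7,0],[0,0,0,0,0,7,0],[0,0,0,0,0,7,0],[0,0,0,0,0,7,0],[0,0,0,0,0,7,0],[0,0,0,0,0,7,0],[0,0,0,0,0,7,0],[0,0,0,0,0,7,0],[0,0,0,0,0,7,0]]]'
python3 -c "
from h import *
print(readout.read_state()['q'])
plan([.5065,-.178,.12],-82.5)"
```

```text
time_s: 2.97
tool_pos: [0.4976, -0.1643, 0.2114]
tcp_rot: [2.476, 1.928, -0.002]
contact_force: [0.3, -0.3, -0.3]
width: 0.0426
time_s: 4.63
tool_pos: [0.4968, -0.1597, 0.2112]
tcp_rot: [-2.659, 1.672, 0.0]
contact_force: [-0.1, -0.8, 0.6]
width: 0.0425
[-0.60426315  0.47673016  1.26593214  1.6171075  -0.46123061  1.39121625
 -0.40793912]
t 4.63 pos [ 0.4968 -0.1597  0.2112] yaw -64.32 zaxis [ 0.  0. -1.] w 0.0425
shift now-axes [ 2.07 -0.08  9.12] turn [-1.000e-02  1.000e-02  1.818e+01] shift after turn [ 1.94 -0.72  9.12]
```

```bash
python3 -m handwheel '[[[0,0,0,0,0,5,0],[0.5,0,1,0,0,5,0],[0.5,0,1,0,0,5,0]]]'
python3 -c "
from h import *
print(readout.read_state()['q'].round(3))
plan([.5065,-.178,.12],-82.5)
c=optics.get_calibration('wrist');im=optics.grab_frame('wrist');cv2.imwrite('pics/w1.png',im[:,:,::-1])"
```

```text
time_s: 4.88
tool_pos: [0.5007, -0.1692, 0.1914]
tcp_rot: [-2.42, 2.001, -0.002]
contact_force: [0.1, -0.7, -0.2]
width: 0.0425
[-0.574  0.52   1.269  1.635 -0.507  1.366 -0.617]
t 4.88 pos [ 0.5007 -0.1692  0.1914] yaw -79.16 zaxis [ 0.002  0.    -1.   ] w 0.0425
shift now-axes [ 0.97 -0.39  7.15] turn [-0.1   0.    3.34] shift after turn [ 0.95 -0.46  7.14]
```

View pics/w1.png

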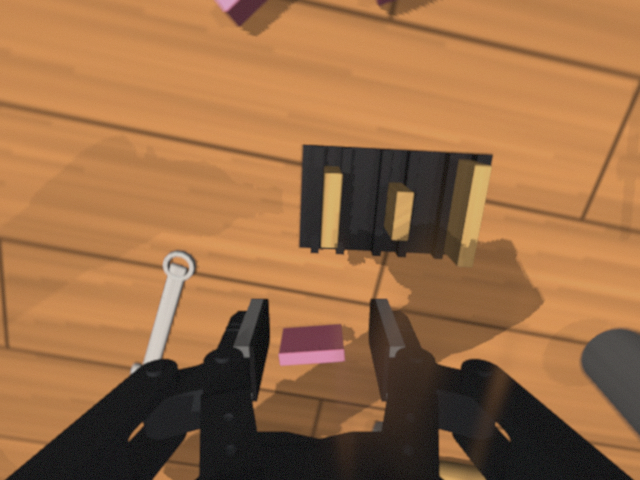

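```bash
python3 -c "
from h import *
im=cv2.imread('pics/w1.png');cv2.imwrite('pics/w1c.png',cv2.resize(im[140:270,290:410],None,fx=6,fy=6,interpolation=cv2.INTER_CUBIC)[:600+180])
c=optics.get_calibration('wrist')
import pickle;pickle.dump(c,open('w1.pkl','wb'))
for n,p in dict(a=(332,168),b=(331,246)).items(): print(n,onz(c,p,.054))
print(proj(c,[[.5065,-.178,.054],[.5065,-.178,.054]]))
"
```

```text
a [ 0.54225297 -0.17155745  0.054     ]
b [ 0.47761392 -0.18357679  0.054     ]
[[331.18599109 212.41868948]
 [331.18599109 212.41868948]]
```

View pics/w1c.png

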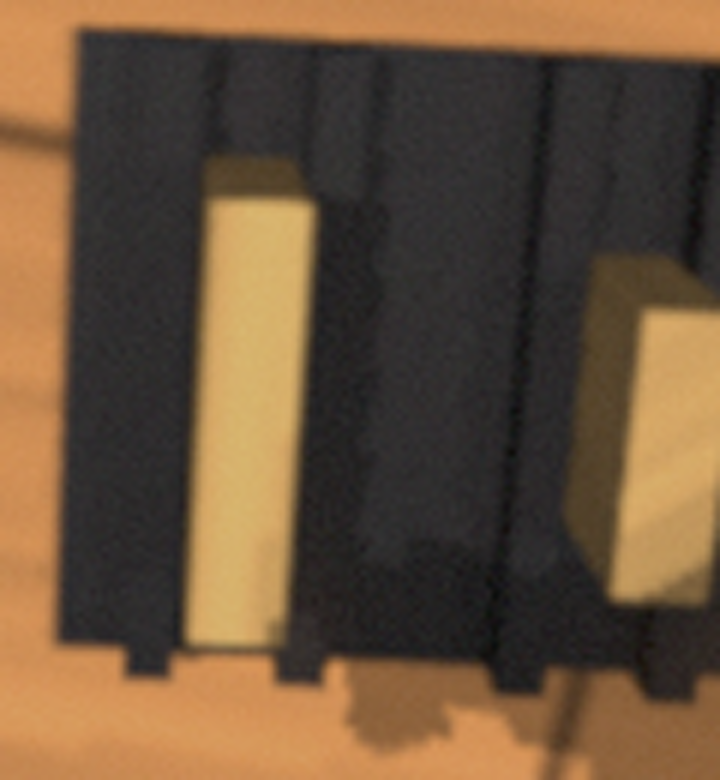

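```bash
python3 -c "
from h import *
import pickle;c=pickle.load(open('w1.pkl','rb'))
P=np.array([onz(c,np.array(p)/6+[289.6,139.6],.054)[:2] for p in [(208,198),(316,202),(287,643),(187,640)]])
d=(P[0]+P[1]-P[2]-P[3])/2;print(P.mean(0),np.linalg.norm(d),np.degrees(np.arctan2(d[1],d[0])))
"
```

```text
[ 0.50773652 -0.1776966 ] 0.06237888547129441 8.075121459619524
```

```bash
python3 -m handwheel '[[[0.5,-0.2,1,0,0,3.3,0],[0.47,-0.26,2,0,0,0,0],[0,0,2,0,0,0,0],[0,0,2,0,0,0,0],[0,0,0,0,0,0,0],[0,0,0,0,0,0,0]]]'
python3 -c "
from h import *
print(readout.read_state()['q'].round(3))
plan([.507,-.178,.044],-82.4)
im=optics.grab_frame('wrist');cv2.imwrite('pics/w2.png',im[:,:,::-1])"
```

```text
time_s: 5.43
tool_pos: [0.5055, -0.1777, 0.1208]
tcp_rot: [2.366, -2.066, -0.003]
contact_force: [-0.2, -0.1, -0.5]
width: 0.0427
[-0.509  0.607  1.207  1.715 -0.597  1.248 -0.594]
t 5.43 pos [ 0.5055 -0.1777  0.1208] yaw -82.24 zaxis [-0.002  0.001 -1.   ] w 0.0427
shift now-axes [ 0.06 -0.16  7.68] turn [0.1  0.06 0.16] shift after turn [ 0.05 -0.15  7.68]
```

View pics/w2.png

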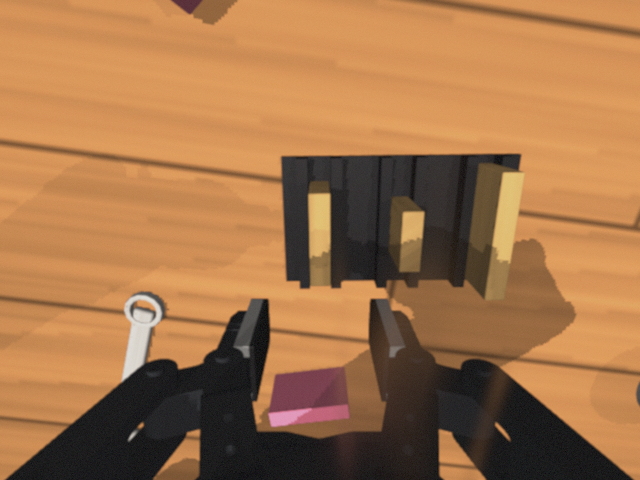

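```bash
python3 -m handwheel '[[[0.05,-0.15,1.5,0,0,0.2,0],[0,0,1.5,0,0,0,0],[0,0,1.5,0,0,0,0],[0,0,1.5,0,0,0,0],[0,0,1.0,0,0,0,0],[0,0,0.6,0,0,0,0],[0,0,0,0,0,0,0],[0,0,0,0,0,0,0]]]'
python3 -c "
from h import *
plan([.507,-.178,.044],-82.4)
im=optics.grab_frame('wrist');cv2.imwrite('pics/w3.png',im[:,:,::-1])"
```

```text
time_s: 6.15
tool_pos: [0.508, -0.179, 0.046]
tcp_rot: [-2.362, 2.071, -0.002]
contact_force: [1.1, -0.6, 0.4]
width: 0.0428
t 6.15 pos [ 0.508 -0.179  0.046] yaw -82.51 zaxis [ 0.001 -0.001 -1.   ] w 0.0428
shift now-axes [-0.12  0.09  0.2 ] turn [-0.06 -0.04 -0.11] shift after turn [-0.12  0.09  0.2 ]
```

View pics/w3.png

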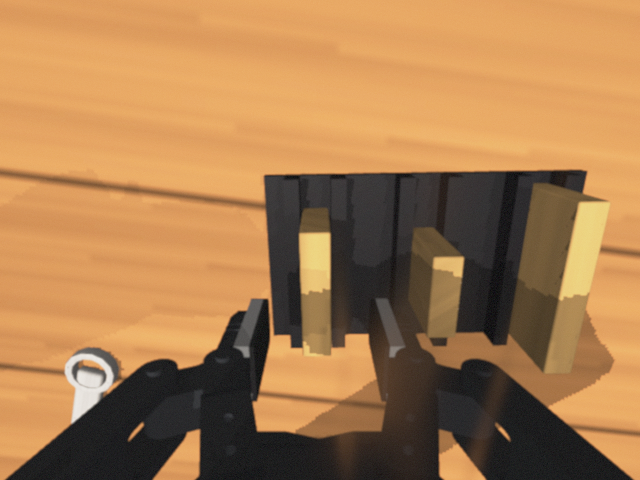

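```bash
python3 -c "
from h import *
s=readout.read_state();c=optics.get_calibration('wrist');p=s['tool_pos'];Rt=R.from_rotvec(s['tcp_rot'])
print(np.round(Rt.inv().apply(c['xyz']-p),4), (Rt.inv()*R.from_rotvec(c['attitude'])).as_matrix()[:,2].round(3))
for P in [p,p+Rt.apply([0,0,.017]),p+Rt.apply([.021,0,.01]),[.507,-.178,.054],[.54,-.173,.054],[.475,-.182,.054]]: print(proj(c,P).round(1))
"
```

```text
[-0.     -0.0806 -0.1628] [ 0.002 -0.317 -0.948]
[[319.4 292.1]]
[[319.5 277.7]]
[[360.5 283.4]]
[[316.5 301.6]]
[[315.  233.3]]
[[316.2 360.2]]
```

```bash
python3 -m handwheel '[[[-0.12,0.1,0.2,0,0,0,0],[0,0,0,0,0,0,-0.4],[0,0,0,0,0,0,-1],[0,0,0,0,0,0,-1],[0,0,0,0,0,0,-1],[0,0,0,0,0,0,-1],[0,0,0,0,0,0,-1]]]' 40
python3 -c "
from h import *
plan([.507,-.178,.12],-82.4)"
```

```text
time_s: 6.78
tool_pos: [0.5063, -0.1777, 0.0432]
tcp_rot: [-2.362, 2.072, -0.0]
contact_force: [0.6, 0.5, 0.2]
width: 0.0003
t 6.78 pos [ 0.5063 -0.1777  0.0432] yaw -82.52 zaxis [ 0. -0. -1.] w 0.0003
shift now-axes [ 0.04 -0.06 -7.68] turn [-0.   -0.   -0.12] shift after turn [ 0.04 -0.06 -7.68]
```

```bash
python3 -c "
from h import *
im=optics.grab_frame('wrist');cv2.imwrite('pics/w4.png',im[:,:,::-1])
im=optics.grab_frame('scene');cv2.imwrite('pics/s4.png',cv2.resize(im[150:310,120:320,::-1],None,fx=4,fy=3.75))"
```

```text
(no output)
```

View pics/w4.png

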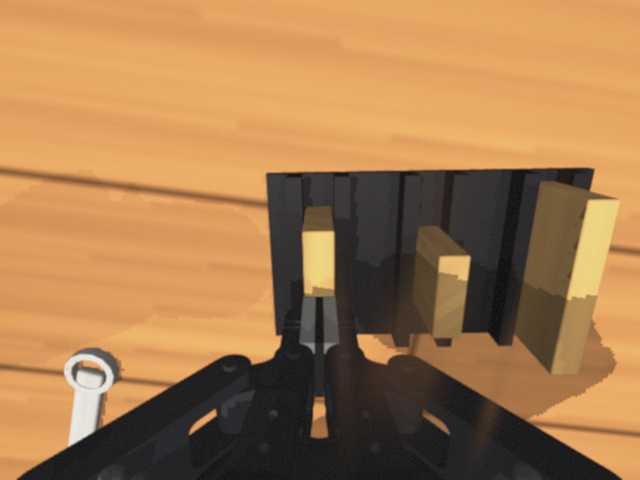

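View pics/s4.png

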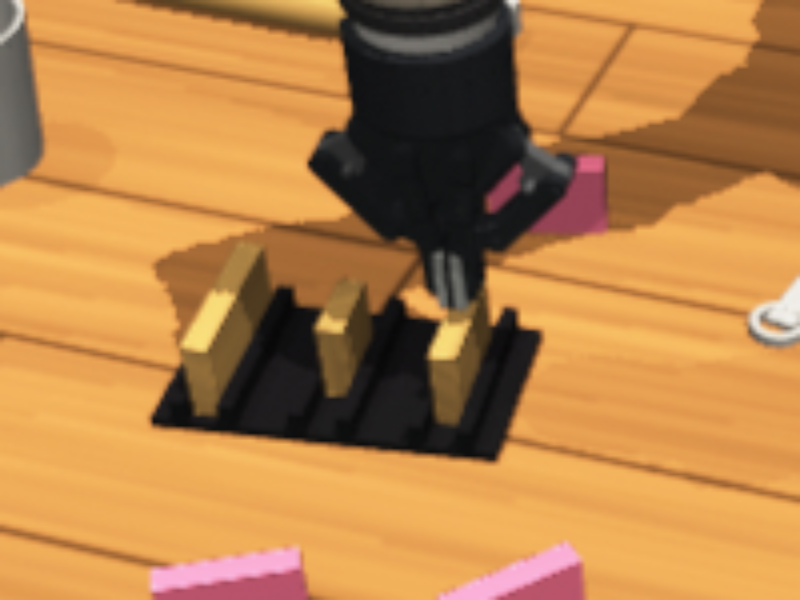

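```bash
python3 -c "
from h import *
s=readout.read_state();p=s['tool_pos'];Rt=R.from_rotvec(s['tcp_rot'])
c=optics.get_calibration('scene');w=optics.get_calibration('wrist')
tip=p+Rt.apply([0,0,.017])
f=lambda q:((q-[120,150])*[4,3.75]).round(1)
for P in [p,tip,tip+[0,0,.03],tip+[-.02,0,0],tip+[-.03,0,0],[.507,-.178,.054]]: print(f(proj(c,P)),proj(w,P).round(1))
# triangulate tip from scene (455,303) and wrist (319,297)
o1,d1=ray(c,(120+455/4,150+305/3.75));o2,d2=ray(w,(319,296))
A=np.array([d1,-d2]).T;x=np.linalg.lstsq(A,o2-o1,rcond=None)[0];print(o1+d1*x[0],o2+d2*x[1],tip)
o=optics.grab_frame('top');cv2.imwrite('pics/t4.png',cv2.resize(o[200:330,360:500,::-1],None,fx=5,fy=4.5))
"
```

```text
[[458.6 326.2]] [[319.4 292.1]]
[[461.4 350.2]] [[319.4 277.7]]
[[456.4 307.6]] [[319.4 305. ]]
[[476.6 326.7]] [[314.6 311. ]]
[[484.  315.2]] [[312.3 326.9]]
[[455.6 311.4]] [[320.4 301.5]]
[ 0.51328032 -0.1747633   0.06439597] [ 0.51462844 -0.17636723  0.06382065] [ 0.50633581 -0.17764127  0.02620059]
```

View pics/t4.png

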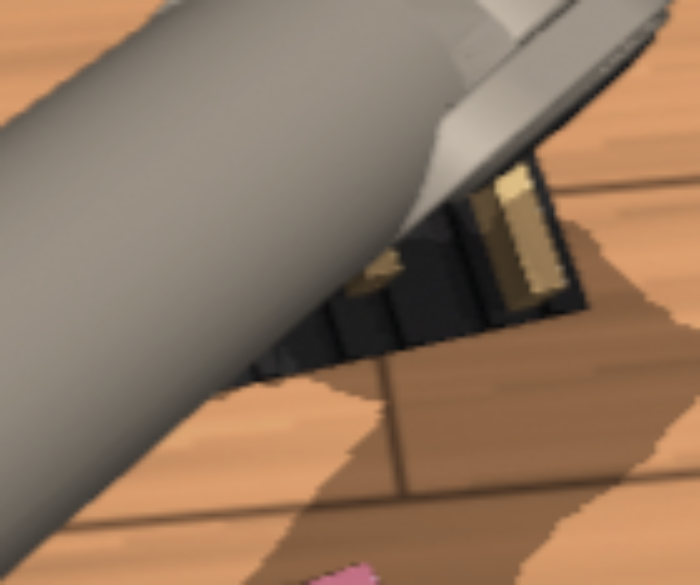

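```bash
python3 -m handwheel '[[[0,0,0,0,0,0,0],[0,0,0,0,0,0,0],[0,0,0,0,0,0,0],[0,0,0,0,0,0,0],[0,0,0.5,0,0,0,0],[0,0,0.5,0,0,0,0],[0,0,0,0,0,0,0]]]' 40
python3 -c "
from h import *
plan([.507,-.178,.12],-82.4)
im=optics.grab_frame('wrist');cv2.imwrite('pics/w5.png',im[:,:,::-1])
im=optics.grab_frame('scene');cv2.imwrite('pics/s5.png',cv2.resize(im[190:290,160:290,::-1],None,fx=6,fy=6,interpolation=cv2.INTER_CUBIC))"
```

```text
time_s: 7.52
tool_pos: [0.5055, -0.177, 0.0319]
tcp_rot: [2.361, -2.071, -0.003]
contact_force: [0.6, -0.7, 0.4]
width: 0.0427
t 7.52 pos [ 0.5055 -0.177   0.0319] yaw -82.52 zaxis [-0.002  0.001 -1.   ] w 0.0427
shift now-axes [ 0.11 -0.12 -8.81] turn [ 0.11  0.07 -0.12] shift after turn [ 0.12 -0.14 -8.81]
```

View pics/w5.png

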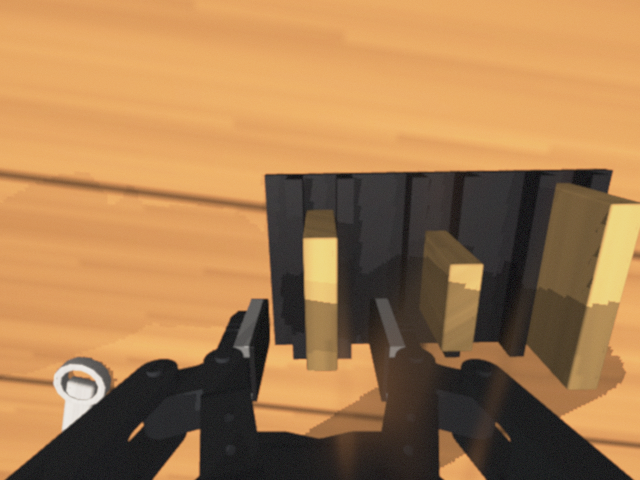

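View pics/s5.png

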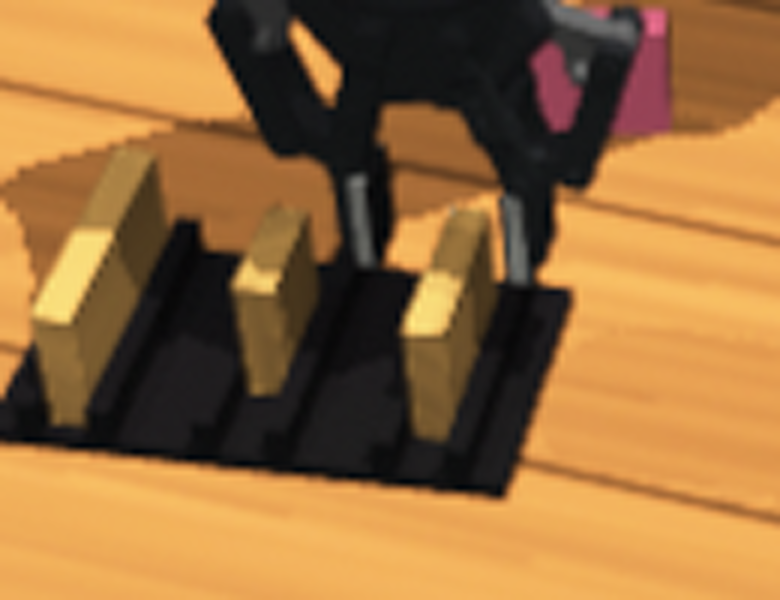

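```bash
cat >> h.py <<'E'
def tri(c1,p1,c2,p2):
    o1,d1=ray(c1,p1);o2,d2=ray(c2,p2)
    x=np.linalg.lstsq(np.array([d1,-d2]).T,o2-o1,rcond=None)[0];a=o1+d1*x[0];b=o2+d2*x[1];return (a+b)/2,np.linalg.norm(a-b)
E
python3 -c "
from h import *
c=optics.get_calibration('scene');w=optics.get_calibration('wrist')
print(tri(c,(246.5,237),w,(262,300)),tri(c,(221,234.2),w,(379,300)))
s=readout.read_state();p=s['tool_pos'];Rt=R.from_rotvec(s['tcp_rot'])
print(p)
print(tri(c,(240,246.5),w,(305,301)))
"
```

```text
(array([ 0.50734414, -0.15177558,  0.05047882]), np.float64(0.0006231915832898946)) (array([ 0.51468215, -0.20239694,  0.0510809 ]), np.float64(0.00010564192340777586))
[ 0.50592354 -0.17743537  0.03268882]
(array([ 0.48849476, -0.17376534,  0.00561777]), np.float64(0.006087685748747822))
```

```bash
python3 -m handwheel '[[[0,0,0.5,0,0,0,0],[0,0,0.5,0,0,0,0],[0,0,0.4,0,0,0,0],[0,0,0.4,0,0,0,0],[0,0,0,0,0,0,0]]]' 40
python3 -c "
from h import *
plan([.507,-.178,.12],-82.4)
im=optics.grab_frame('wrist');cv2.imwrite('pics/w6.png',im[:,:,::-1])
im=optics.grab_frame('scene');cv2.imwrite('pics/s6.png',cv2.resize(im[190:290,160:290,::-1],None,fx=6,fy=6,interpolation=cv2.INTER_CUBIC))"
```

```text
time_s: 8.03
tool_pos: [0.5056, -0.1772, 0.0141]
tcp_rot: [2.361, -2.071, -0.003]
contact_force: [0.4, 0.0, -0.8]
width: 0.0428
t 8.03 pos [ 0.5056 -0.1772  0.0141] yaw -82.52 zaxis [-0.002  0.001 -1.   ] w 0.0428
shift now-axes [  0.09  -0.11 -10.59] turn [ 0.09  0.05 -0.12] shift after turn [  0.1   -0.13 -10.59]
```

View pics/s6.png

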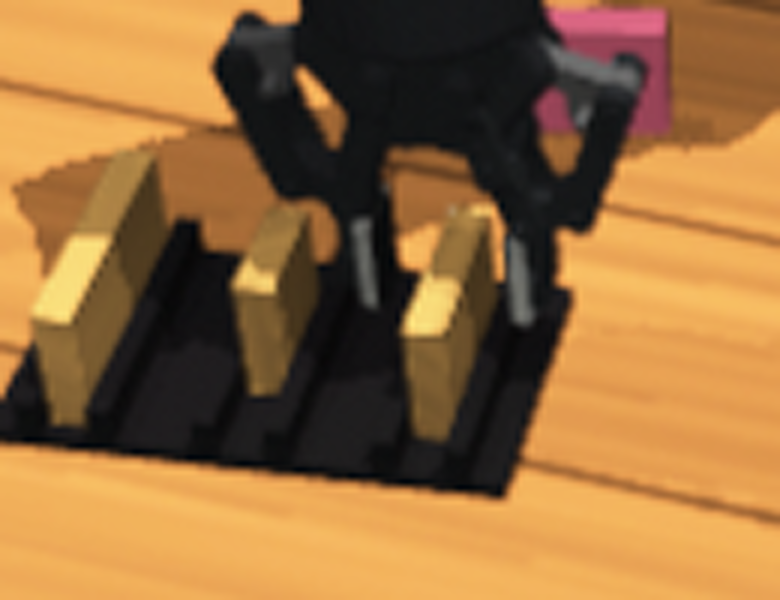

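```bash
python3 -m handwheel '[[[0,0,0,0,0,0,-0.3],[0,0,0,0,0,0,-0.6],[0,0,0,0,0,0,-1],[0,0,0,0,0,0,-1],[0,0,0,0,0,0,-1],[0,0,0,0,0,0,-1]]]' 40
python3 -c "
from h import *
plan([.507,-.178,.12],-82.4)
im=optics.grab_frame('wrist');cv2.imwrite('pics/w7.png',im[:,:,::-1])
im=optics.grab_frame('scene');cv2.imwrite('pics/s7.png',cv2.resize(im[190:290,160:290,::-1],None,fx=6,fy=6,interpolation=cv2.INTER_CUBIC))"
```

```text
time_s: 8.63
tool_pos: [0.5067, -0.1779, 0.0156]
tcp_rot: [-2.361, 2.072, -0.001]
contact_force: [-0.6, 0.3, 2.8]
width: 0.0128
t 8.63 pos [ 0.5067 -0.1779  0.0156] yaw -82.52 zaxis [ 0.001 -0.    -1.   ] w 0.0128
shift now-axes [  0.02  -0.04 -10.44] turn [-0.04 -0.03 -0.12] shift after turn [  0.02  -0.03 -10.44]
```

View pics/s7.png

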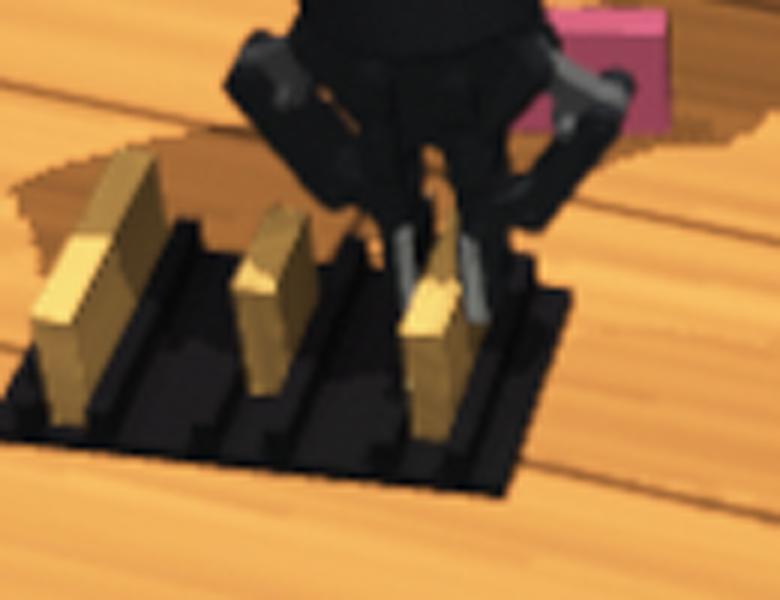

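View pics/w7.png

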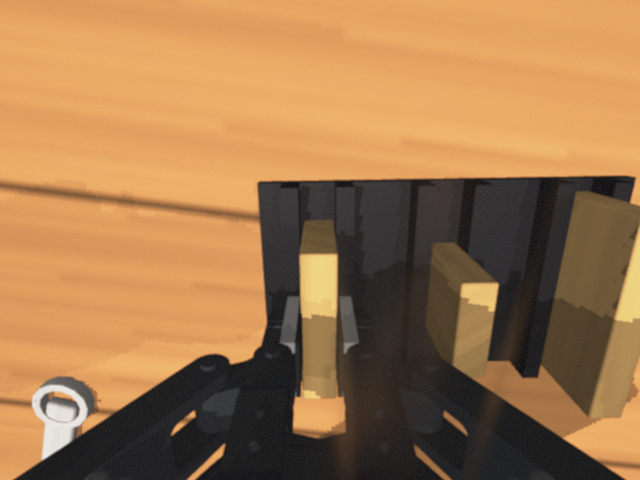

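```bash
python3 -m handwheel '[[[0,0,-0.4,0,0,0,-1],[0,0,-0.8,0,0,0,-1],[0,0,-1.2,0,0,0,-1],[0,0,-1.6,0,0,0,-1],[0,0,-2,0,0,0,-1],[0,0,-1.6,0,0,0,-1],[0,0,-0.8,0,0,0,-1],[0,0,0,0,0,0,-1]]]' 40
python3 -c "
from h import *
print(readout.read_state()['q'].round(3))
plan([.57,-.02,.09],-75)
im=optics.grab_frame('scene');cv2.imwrite('pics/s8.png',im[:,:,::-1])"
```

```text
time_s: 9.4
tool_pos: [0.5077, -0.1785, 0.1017]
tcp_rot: [-2.36, 2.07, -0.006]
contact_force: [-0.3, -0.3, -0.3]
width: 0.0131
[-0.496  0.626  1.185  1.739 -0.621  1.206 -0.583]
t 9.4 pos [ 0.5077 -0.1785  0.1017] yaw -82.51 zaxis [ 0.004 -0.001 -1.   ] w 0.0131
shift now-axes [-14.91  -8.24   1.18] turn [-0.23 -0.12 -7.51] shift after turn [-13.7  -10.12   1.17]
```

View pics/s8.png

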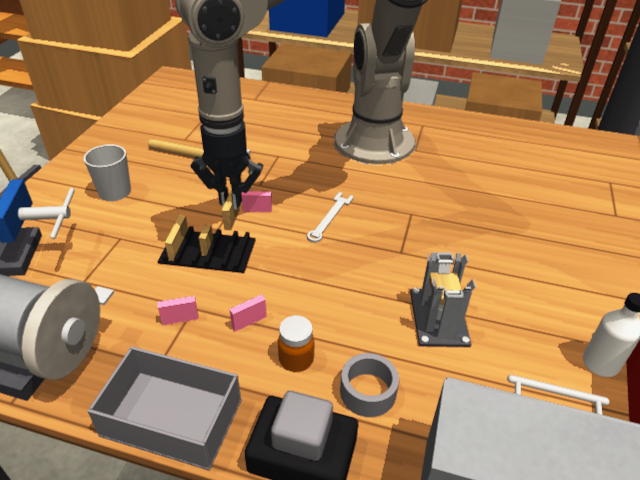

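```bash
python3 -m handwheel '[[[-0.9,-0.5,0,0,0,0,-1],[-1.5,-0.9,0,0,0,0,-1],[-2,-1.1,0,0,0,0,-1],[-2,-1.1,0,0,0,0,-1],[-2,-1.1,0,0,0,0,-1],[-2,-1.1,0,0,0,0,-1],[-2,-1.1,0,0,0,0,-1],[-1.5,-0.8,0,0,0,0,-1],[-0.9,-0.5,0,0,0,0,-1],[0,0,0,-0.1,-0.1,-2.5,-1],[0,0,0,-0.1,0,-2.5,-1],[0,0,0,0,0,-2.5,-1],[0,0,0,0,0,0,-1]]]' 40
python3 -c "
from h import *
print(readout.read_state()['q'].round(3))
plan([.57,-.02,.015],-75)
im=optics.grab_frame('scene');cv2.imwrite('pics/s9.png',im[:,:,::-1])"
```

```text
time_s: 10.53
tool_pos: [0.5676, -0.02, 0.0983]
tcp_rot: [2.49, -1.911, -0.008]
contact_force: [0.6, -0.4, 0.2]
width: 0.0129
[-0.727  0.68   1.138  1.648 -0.646  1.247 -0.763]
t 10.53 pos [ 0.5676 -0.02    0.0983] yaw -75.0 zaxis [-0.006  0.001 -1.   ] w 0.0129
shift now-axes [ 0.08 -0.27  8.33] turn [ 0.29  0.15 -0.  ] shift after turn [ 0.06 -0.23  8.33]
```

View pics/s9.png

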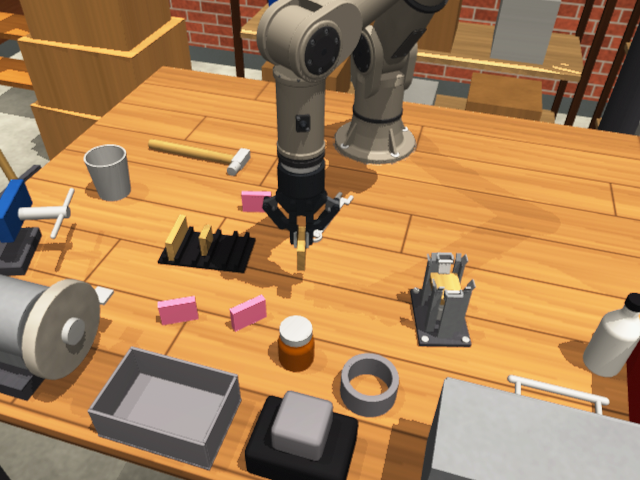

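```bash
python3 -m handwheel '[[[0.06,-0.23,0.6,0.15,0.1,0,-1],[0,0,1.2,0.15,0.05,0,-1],[0,0,1.6,0,0,0,-1],[0,0,1.6,0,0,0,-1],[0,0,1.4,0,0,0,-1],[0,0,1.0,0,0,0,-1],[0,0,0.6,0,0,0,-1],[0,0,0.3,0,0,0,-1],[0,0,0,0,0,0,-1],[0,0,0,0,0,0,-1]]]' 40
python3 -c "
from h import *
plan([.57,-.02,.0095],-75)
im=optics.grab_frame('scene');cv2.imwrite('pics/s10.png',cv2.resize(im[190:310,220:380,::-1],None,fx=5,fy=5,interpolation=cv2.INTER_CUBIC))"
```

```text
time_s: 11.42
tool_pos: [0.5713, -0.0205, 0.0166]
tcp_rot: [-2.491, 1.912, -0.004]
contact_force: [-0.6, -0.4, 0.2]
width: 0.0131
t 11.42 pos [ 0.5713 -0.0205  0.0166] yaw -75.03 zaxis [ 0.003 -0.    -1.   ] w 0.0131
shift now-axes [-0.08  0.12  0.71] turn [-0.16 -0.06 -0.03] shift after turn [-0.08  0.12  0.71]
```

View pics/s10.png

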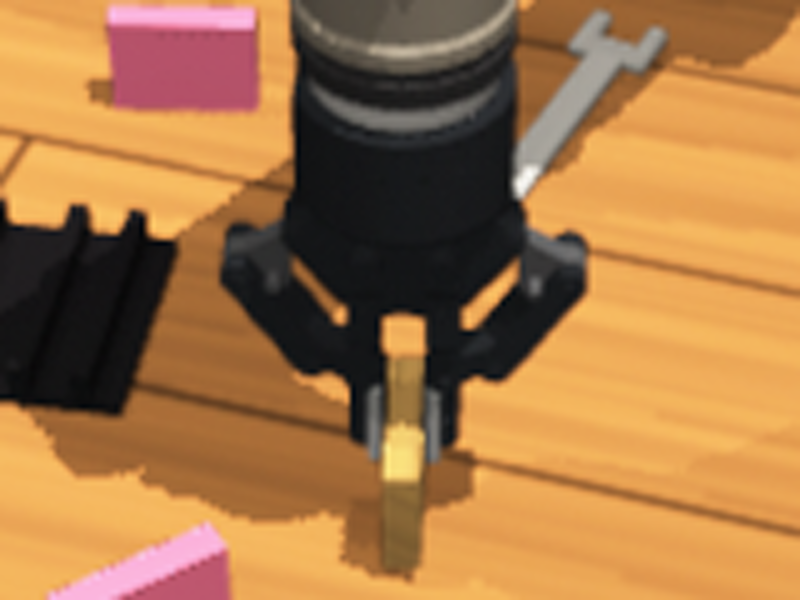

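```bash
python3 -m handwheel '[[[0,0,0.2,0,0,0,-1],[0,0,0.15,0,0,0,-1],[0,0,0,0,0,0,-1]]]'; python3 -m handwheel '[[[0,0,0.1,0,0,0,-1],[0,0,0.1,0,0,0,-1],[0,0,0,0,0,0,-1]]]';python3 -m handwheel '[[[0,0,0.1,0,0,0,-1],[0,0,0,0,0,0,-1]]]'
```

```text
time_s: 11.72
tool_pos: [0.5709, -0.0201, 0.0127]
tcp_rot: [-2.491, 1.912, -0.003]
contact_force: [-1.6, 0.5, -0.0]
width: 0.0126
time_s: 11.97
tool_pos: [0.5707, -0.0201, 0.0105]
tcp_rot: [-2.491, 1.912, -0.002]
contact_force: [-0.6, -1.3, -0.0]
width: 0.0131
time_s: 12.13
tool_pos: [0.571, -0.0202, 0.0097]
tcp_rot: [-2.491, 1.912, -0.003]
contact_force: [-0.8, -0.2, -0.3]
width: 0.0129
```

```bash
python3 -m handwheel '[[[0,0,0.1,0,0,0,-1],[0,0,0,0,0,0,-1]]]'; python3 -m handwheel '[[[0,0,0.1,0,0,0,-1],[0,0,0,0,0,0,-1]]]';python3 -m handwheel '[[[0,0,0.1,0,0,0,-1],[0,0,0,0,0,0,-1]]]'
```

```text
time_s: 12.3
tool_pos: [0.571, -0.0203, 0.0096]
tcp_rot: [-2.491, 1.912, -0.002]
contact_force: [-1.2, 0.1, 5.9]
width: 0.0133
time_s: 12.47
tool_pos: [0.5711, -0.0202, 0.0096]
tcp_rot: [-2.49, 1.911, -0.002]
contact_force: [-2.9, 0.6, 10.5]
width: 0.0129
time_s: 12.63
tool_pos: [0.5711, -0.0203, 0.0095]
tcp_rot: [-2.489, 1.911, -0.001]
contact_force: [-5.1, 1.5, 16.7]
width: 0.0131
```

```bash
python3 -m handwheel '[[[0,0,-0.15,0,0,0,-1],[0,0,-0.12,0,0,0,-1],[0,0,0,0,0,0,-0.6],[0,0,0,0,0,0,-0.5],[0,0,0,0,0,0,-0.3],[0,0,0,0,0,0,0],[0,0,0,0,0,0,0.4],[0,0,0,0,0,0,1],[0,0,0,0,0,0,1],[0,0,0,0,0,0,1],[0,0,0,0,0,0,1]]]'
python3 -c "
from h import *
plan([.57,-.02,.0095],-75)
im=optics.grab_frame('scene');cv2.imwrite('pics/s11.png',cv2.resize(im[190:310,220:380,::-1],None,fx=5,fy=5,interpolation=cv2.INTER_CUBIC))
im=optics.grab_frame('wrist');cv2.imwrite('pics/w11.png',im[:,:,::-1])"
```

```text
time_s: 13.55
tool_pos: [0.5708, -0.0202, 0.0094]
tcp_rot: [-2.491, 1.912, -0.003]
contact_force: [-0.6, 0.1, -0.0]
width: 0.0853
t 13.55 pos [ 0.5708 -0.0202  0.0094] yaw -75.02 zaxis [ 0.002 -0.    -1.   ] w 0.0853
shift now-axes [-0.04  0.08 -0.01] turn [-0.11 -0.03 -0.02] shift after turn [-0.04  0.08 -0.01]
```

View pics/s11.png

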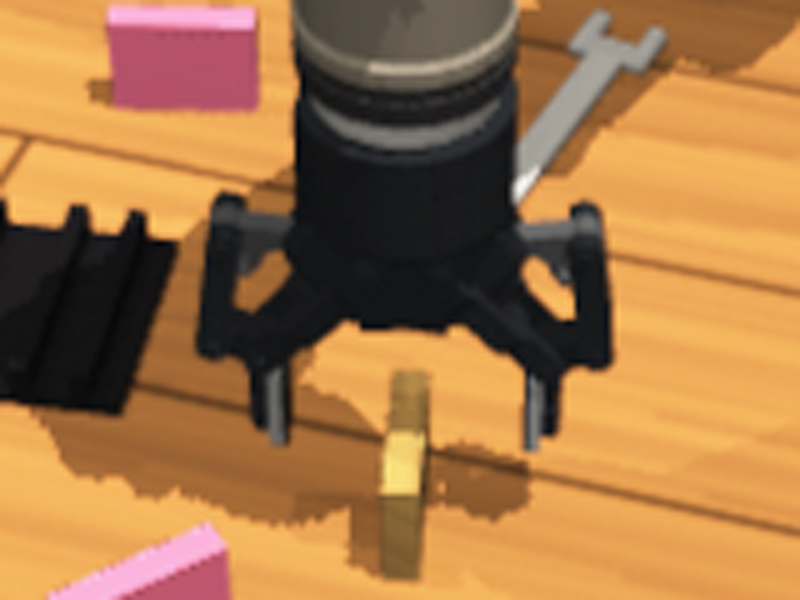

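View pics/w11.png

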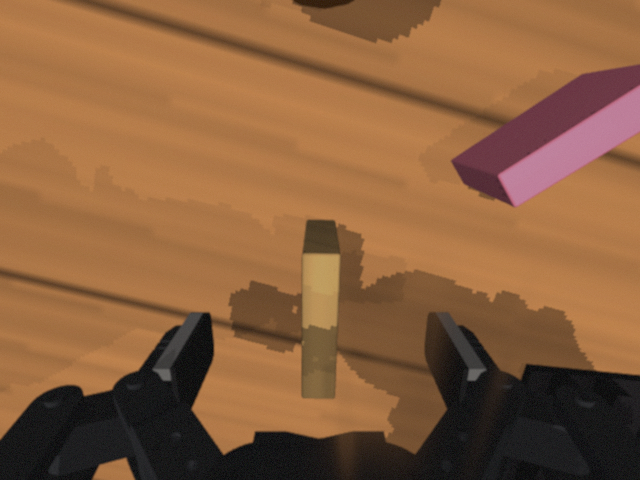

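```bash
python3 -m handwheel '[[[-0.4,0,-0.5,0,0,0,1],[-0.9,0,0,0,0,0,1],[-0.9,0,0,0,0,0,1],[-0.7,0,0,0,0,0,1],[-0.3,0,0,0,0,0,1],[-0.2,0,0,0,0,0,1],[-0.2,0,0,0,0,0,1],[-0.2,0,0,0,0,0,1],[-0.2,0,0,0,0,0,1],[-0.2,0,0,0,0,0,1],[0,0,0,0,0,0,1]]]'
python3 -c "
from h import *
im=optics.grab_frame('scene');cv2.imwrite('pics/s12.png',cv2.resize(im[190:310,220:380,::-1],None,fx=5,fy=5,interpolation=cv2.INTER_CUBIC))"
```

```text
time_s: 14.57
tool_pos: [0.5599, 0.0208, 0.0143]
tcp_rot: [-2.491, 1.912, -0.002]
contact_force: [0.1, 0.5, -0.8]
width: 0.0854
```

View pics/s12.png

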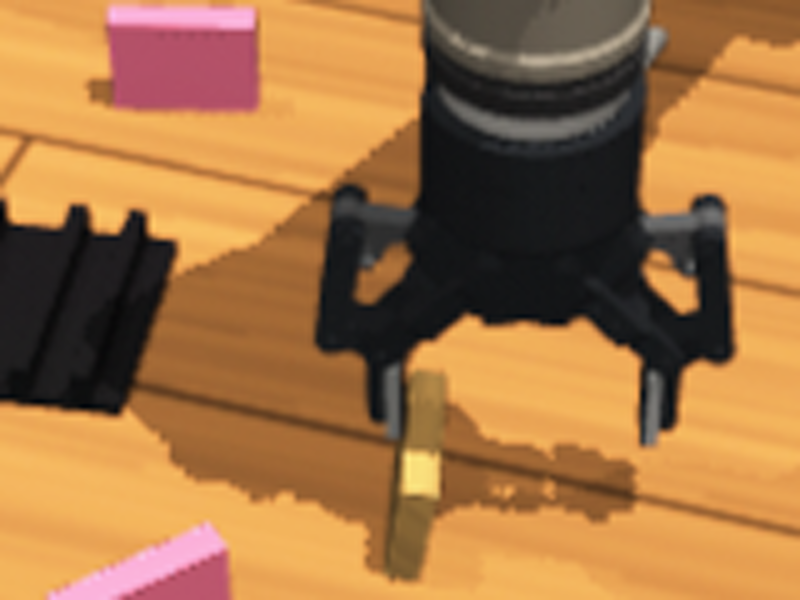

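Tilting as expected (blank at crop (415,475), leaning). Continue pushing.

```bash
python3 -m handwheel '[[[-0.2,0,0,0,0,0,1],[-0.2,0,0,0,0,0,1],[-0.2,0,0,0,0,0,1],[-0.2,0,0,0,0,0,1],[-0.2,0,0,0,0,0,1],[-0.2,0,0,0,0,0,1],[0,0,0,0,0,0,1],[0,0,0,0,0,0,1]]]'
python3 -c "
from h import *
im=optics.grab_frame('scene');cv2.imwrite('pics/s13.png',cv2.resize(im[190:310,220:380,::-1],None,fx=5,fy=5,interpolation=cv2.INTER_CUBIC))"
```

```text
time_s: 15.28
tool_pos: [0.5568, 0.0322, 0.0143]
tcp_rot: [-2.492, 1.912, -0.003]
contact_force: [0.0, 1.1, -0.5]
width: 0.0849
```

View pics/s13.png

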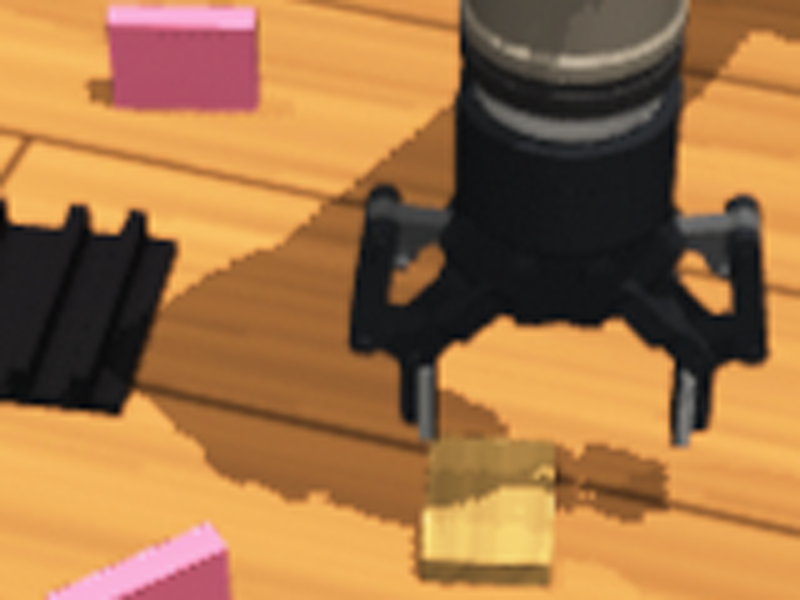

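```bash
python3 -m handwheel '[[[0,0,-1,0,0,0,1],[0,0,-2,0,0,0,1],[0,0,-2,0,0,0,1],[0,0,-1,0,0,0,1],[0,0,0,0,0,0,1],[0,0,0,0,0,0,1]]]'
python3 -c "
from h import *
import pickle
plan([.57,-.02,.07],-75)
c=optics.get_calibration('wrist');pickle.dump(c,open('w13.pkl','wb'))
im=optics.grab_frame('wrist');cv2.imwrite('pics/w13.png',im[:,:,::-1])
r=optics.trace('wrist','blank')
for d in r:
  m=d['mask'].astype(np.uint8);print(d['score'],d['pixel'],m.sum())
  if m.sum(): 
    k=max(cv2.findContours(m,0,2)[0],key=cv2.contourArea); print(cv2.minAreaRect(k))
im=optics.grab_frame('scene');cv2.imwrite('pics/s14.png',cv2.resize(im[190:310,220:380,::-1],None,fx=5,fy=5,interpolation=cv2.INTER_CUBIC))"
```

```text
time_s: 15.83
tool_pos: [0.5571, 0.032, 0.0748]
tcp_rot: [-2.49, 1.912, -0.004]
contact_force: [-0.0, -0.0, -0.3]
width: 0.0853
t 15.83 pos [0.5571 0.032  0.0748] yaw -75.02 zaxis [ 0.003  0.    -1.   ] w 0.0853
shift now-axes [5.35 0.1  0.49] turn [-0.19 -0.02 -0.02] shift after turn [5.35 0.1  0.48]
0.69 [353.7, 239.8] 7393
((354.55364990234375, 241.2288818359375), (78.35797119140625, 98.50023651123047), 1.7357045412063599)
0.61 [577.8, 133.0] 7029
((578.821044921875, 130.96044921875), (55.839317321777344, 152.6395263671875), 58.79948425292969)
```

View pics/w13.png

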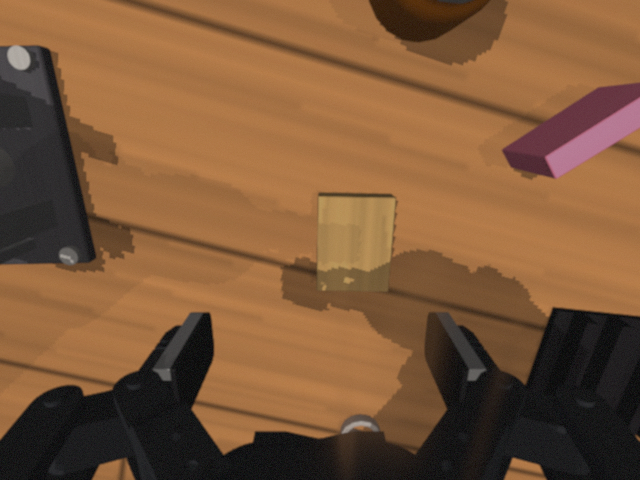

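View pics/s14.png

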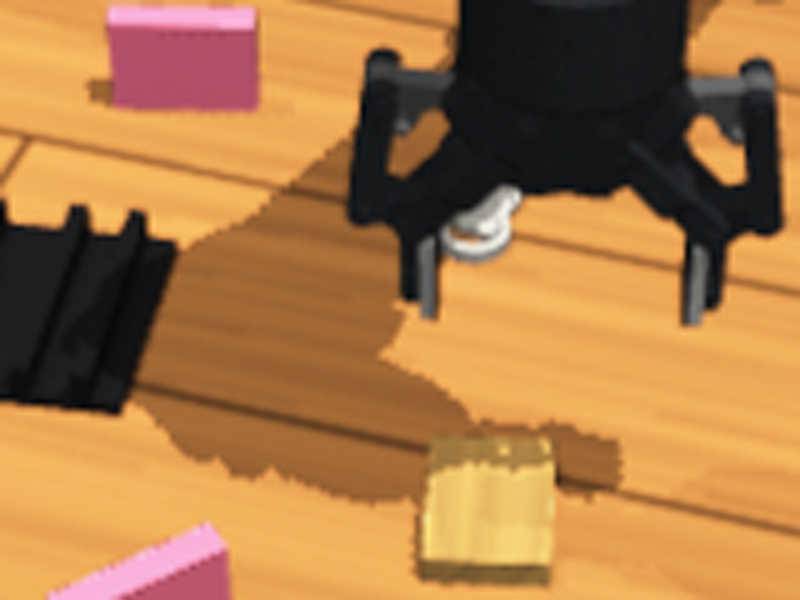

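```bash
python3 -c "
from h import *
import pickle;c=pickle.load(open('w13.pkl','rb'))
P=np.array([onz(c,p,.014)[:2] for p in [(319,196),(394.5,196),(388,291),(318,291)]])
print(P.round(4))
d=(P[0]+P[1]-P[2]-P[3])/2;e=(P[1]+P[2]-P[0]-P[3])/2
print(P.mean(0),np.linalg.norm(d),np.degrees(np.arctan2(d[1],d[0])),np.linalg.norm(e),np.degrees(np.arctan2(e[1],e[0])))
s=optics.get_calibration('scene')
P=np.array([onz(s,np.array(p)/5+[220,190],.014)[:2] for p in [(430,437),(553,440),(551,565),(420,562)]])
print(P.round(4),P.mean(0))
t=optics.get_calibration('top');im=optics.grab_frame('top');cv2.imwrite('pics/t14.png',cv2.resize(im[200:300,130:390,::-1],None,fx=3,fy=3,interpolation=cv2.INTER_CUBIC))
"
```

```text
[[ 0.5909  0.0415]
 [ 0.6028 -0.0031]
 [ 0.5409 -0.0195]
 [ 0.5288  0.0255]]
[0.56586322 0.0110975 ] 0.06405507970586606 14.62193544321683 0.04638440919606958 -74.95257771037727
[[ 0.5444 -0.0177]
 [ 0.5321  0.0277]
 [ 0.5941  0.0438]
 [ 0.6067 -0.0023]] [0.56934439 0.0128683 ]
```

View pics/t14.png

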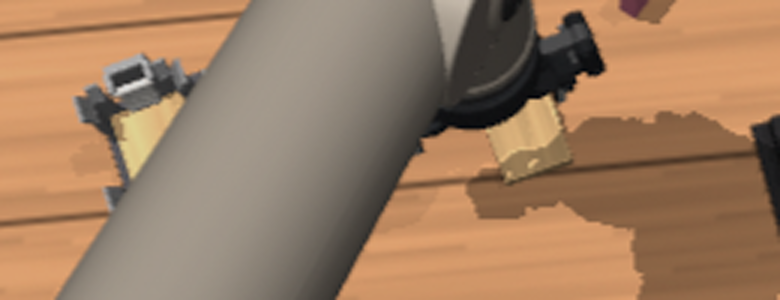

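```bash
python3 -c "
from h import *
import pickle;w=pickle.load(open('w13.pkl','rb'))
s=optics.get_calibration('scene')
print(tri(s,(220+428/5,190+316/5),w,(434,314)),tri(s,(220+692/5,190+323/5),w,(205,314)))
plan([.567,.012,.04],-75)"
python3 -m handwheel '[[[2,0,0.5,-0.1,0,0,1],[0,-0.8,1,-0.1,0,0,1],[0,0,1,0,0,0,1],[0,0,0,0,0,0,1]]]' 
python3 -c "
from h import *
plan([.567,.012,.04],-75)"
```

```text
(array([ 0.57521654, -0.00961512,  0.10696107]), np.float64(0.0012200934811109432)) (array([0.5475476 , 0.07921968, 0.10226735]), np.float64(0.0016263312341241291))
t 16.03 pos [0.5558 0.0322 0.0732] yaw -75.02 zaxis [-0.  0. -1.] w 0.0854
shift now-axes [ 2.25 -0.56  3.32] turn [ 0.01  0.   -0.02] shift after turn [ 2.25 -0.56  3.32]
time_s: 16.37
tool_pos: [0.5678, 0.0159, 0.0462]
tcp_rot: [2.489, -1.91, -0.008]
contact_force: [-1.0, 1.1, -0.3]
width: 0.0854
t 16.37 pos [0.5678 0.0159 0.0462] yaw -75.01 zaxis [-0.007 -0.    -1.   ] w 0.0854
shift now-axes [0.36 0.17 0.63] turn [ 0.38  0.09 -0.01] shift after turn [0.36 0.17 0.62]
```

```bash
python3 -m handwheel '[[[0.36,0.1,0.5,0.2,0,0,0.5],[0,0,1,0,0,0,0.5],[0,0,1,0,0,0,0.5],[0,0,1,0,0,0,0.5],[0,0,0.8,0,0,0,0.5],[0,0,0.5,0,0,0,0.5],[0,0,0,0,0,0,0.5],[0,0,0,0,0,0,0.5]]]' 
python3 -c "
from h import *
plan([.567,.012,-.01],-75)
im=optics.grab_frame('wrist');cv2.imwrite('pics/w15.png',im[:,:,::-1])
im=optics.grab_frame('scene');cv2.imwrite('pics/s15.png',cv2.resize(im[190:310,240:400,::-1],None,fx=5,fy=5,interpolation=cv2.INTER_CUBIC))"
```

```text
time_s: 17.03
tool_pos: [0.5696, 0.011, 0.0011]
tcp_rot: [-2.491, 1.912, -0.002]
contact_force: [-0.5, -0.3, 0.6]
width: 0.0643
t 17.03 pos [0.5696 0.011  0.0011] yaw -75.02 zaxis [ 0.002 -0.    -1.   ] w 0.0643
shift now-axes [-0.17  0.22  1.11] turn [-0.08 -0.04 -0.02] shift after turn [-0.17  0.22  1.11]
```

View pics/w15.png

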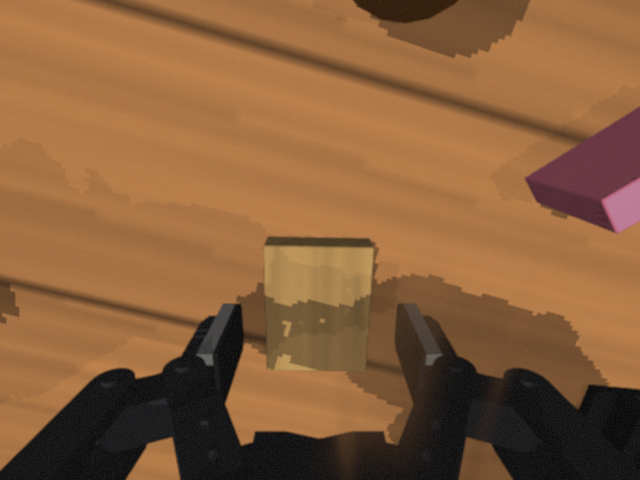

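View pics/s15.png

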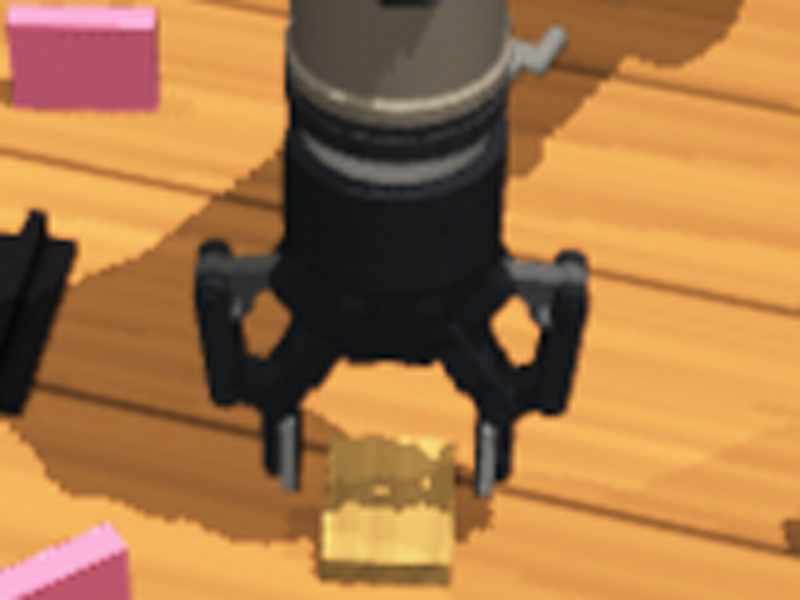

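```bash
python3 -c "
from h import *
c=optics.get_calibration('wrist')
P=np.array([onz(c,p,.014)[:2] for p in [(266,247),(374,247),(369,370),(267,370)]])
d=(P[0]+P[1]-P[2]-P[3])/2
print(P.mean(0),np.linalg.norm(d),np.degrees(np.arctan2(d[1],d[0])))
s=readout.read_state();print(R.from_rotvec(s['tcp_rot']).inv().apply(np.r_[P.mean(0),.014]-s['tool_pos'])*100)"
python3 -m handwheel '[[[0,0,0.5,0,0,0,0.5],[0,0,0.6,0,0,0,0.5],[0,0,0.5,0,0,0,0.5],[0,0,0,0,0,0,0.5]]]' 

```

```text
[0.56619627 0.01008226] 0.06313179901901755 14.19068849323601
[-0.03362285  0.40244294 -1.21649791]
time_s: 17.47
tool_pos: [0.5686, 0.0113, -0.016]
tcp_rot: [-2.492, 1.913, 0.001]
contact_force: [-0.7, 0.1, -0.4]
width: 0.0643
```

```bash
python3 -m handwheel '[[[0,0.2,0.15,0,0,0,0.5],[0,0,0.1,0,0,0,0.5],[0,0,0,0,0,0,0.4]]]' 
python3 -c "
from h import *
plan([.567,.012,-.01],-75)
im=optics.grab_frame('wrist');cv2.imwrite('pics/w16.png',im[:,:,::-1])
im=optics.grab_frame('scene');cv2.imwrite('pics/s16.png',cv2.resize(im[190:310,240:400,::-1],None,fx=5,fy=5,interpolation=cv2.INTER_CUBIC))"
```

```text
time_s: 17.72
tool_pos: [0.5675, 0.0104, -0.0173]
tcp_rot: [-2.491, 1.913, -0.002]
contact_force: [-0.5, 1.0, -0.7]
width: 0.0599
t 17.72 pos [ 0.5675  0.0104 -0.0173] yaw -75.04 zaxis [ 0.002 -0.    -1.   ] w 0.0599
shift now-axes [-0.17  0.01 -0.73] turn [-0.09 -0.03 -0.04] shift after turn [-0.17  0.01 -0.73]
```

View pics/s16.png

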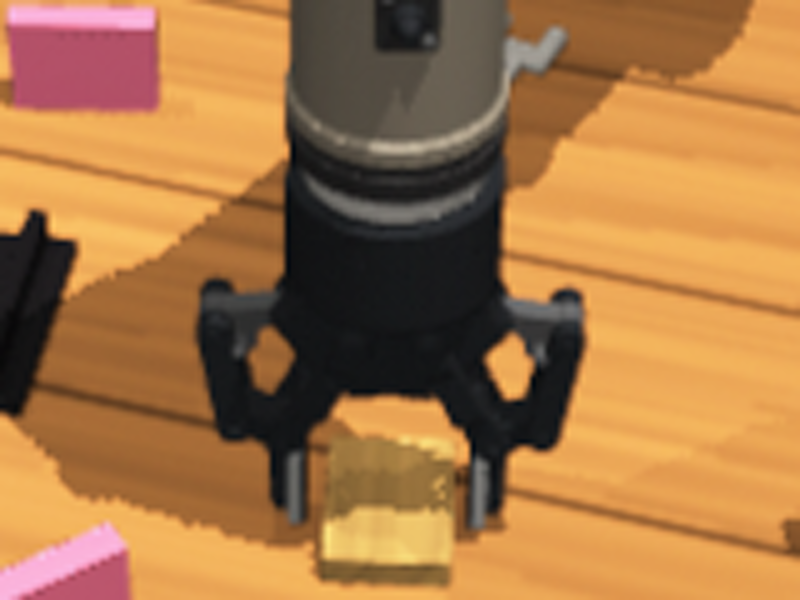

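```bash
python3 -m handwheel '[[[0,0,0,0,0,0,0.25],[0,0,0,0,0,0,0.15],[0,0,0,0,0,0,0],[0,0,0,0,0,0,-0.4],[0,0,0,0,0,0,-0.4],[0,0,0,0,0,0,-0.4]]]' 50
python3 -c "
from h import *
plan([.567,.012,-.01],-75)"
```

```text
time_s: 18.32
tool_pos: [0.5683, 0.0103, -0.0165]
tcp_rot: [-2.49, 1.912, -0.004]
contact_force: [-0.6, -0.3, 5.5]
width: 0.0462
t 18.32 pos [ 0.5683  0.0103 -0.0165] yaw -75.03 zaxis [ 0.003  0.    -1.   ] w 0.0462
shift now-axes [-0.2   0.08 -0.65] turn [-0.18 -0.04 -0.03] shift after turn [-0.2   0.09 -0.65]
```

```bash
python3 -m handwheel '[[[0,0,-0.3,0,0,0,-0.4],[0,0,-0.8,0,0,0,-0.4],[0,0,-1.5,0,0,0,-0.4],[0,0,-2,0,0,0,-0.4],[0,0,-2,0,0,0,-0.4],[0,0,-2,0,0,0,-0.4],[0,0,-2,0,0,0,-0.4],[0,0,-2,0,0,0,-0.4],[0,0,-2,0,0,0,-0.4],[0,0,-1.5,0,0,0,-0.4],[0,0,-0.8,0,0,0,-0.4],[0,0,-0.3,0,0,0,-0.4],[0,0,0,0,0,0,-0.4]]]'
python3 -c "
from h import *
print(readout.read_state()['q'].round(3))
plan([.5555,.2365,.155],-74)
im=optics.grab_frame('wrist');cv2.imwrite('pics/w17.png',im[:,:,::-1])
im=optics.grab_frame('scene');cv2.imwrite('pics/s17.png',im[:,:,::-1])"
```

```text
time_s: 19.4
tool_pos: [0.5677, 0.0103, 0.1557]
tcp_rot: [-2.49, 1.912, -0.004]
contact_force: [-0.3, -1.2, -0.5]
width: 0.0465
[-0.811  0.621  1.189  1.583 -0.589  1.339 -0.858]
t 19.4 pos [0.5677 0.0103 0.1557] yaw -75.03 zaxis [ 0.003  0.    -1.   ] w 0.0465
shift now-axes [-22.16  -4.67   0.07] turn [-0.18 -0.03 -1.03] shift after turn [-22.08  -5.06   0.07]
```

View pics/w17.png

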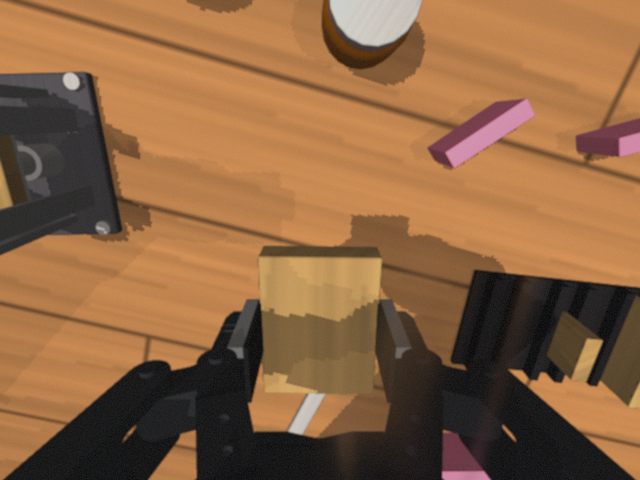

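View pics/s17.png

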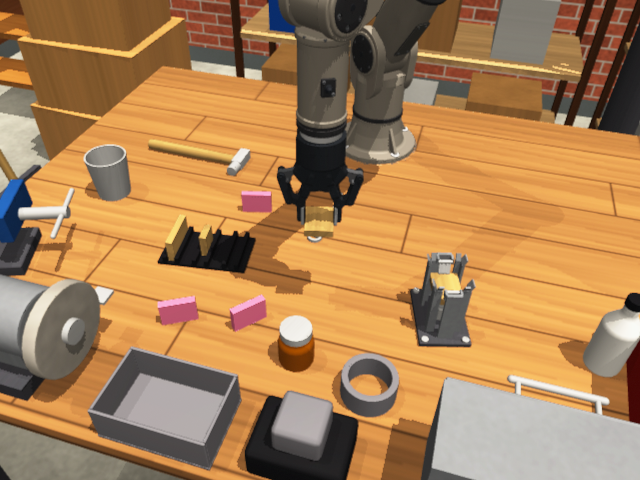

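```bash
python3 -c "
from h import *
s=readout.read_state();c=optics.get_calibration('wrist');Rt=R.from_rotvec(s['tcp_rot'])
h=s['tool_pos'][2]+.031
P=np.array([onz(c,p,h) for p in [(259.5,258),(381.5,258),(374.5,393),(265,391)]])
Q=Rt.inv().apply(P-s['tool_pos']);print((Q*1000).round(1),(Q.mean(0)*1000).round(1))
a=onz(c,(91,73),.01);b=onz(c,(120,234),.01);d=a-b;print(a.round(4),b.round(4),np.linalg.norm(d),np.degrees(np.arctan2(d[1],d[0])))
im=cv2.imread('pics/w17.png');cv2.imwrite('pics/w17c.png',cv2.resize(im[60:260,0:160],None,fx=3,fy=3,interpolation=cv2.INTER_CUBIC))"
```

```text
[[-23.  -29.8 -31. ]
 [ 23.5 -29.8 -31. ]
 [ 23.8  32.9 -31. ]
 [-23.7  32.  -31. ]] [  0.2   1.3 -31. ]
[0.6304 0.2077 0.01  ] [0.5068 0.1742 0.01  ] 0.12806731227291704 15.139947795213248
```

View pics/w17c.png

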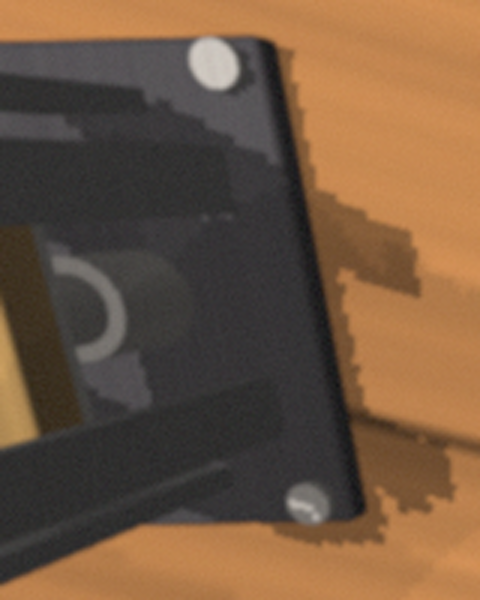

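```bash
python3 -c "
from h import *
plan([.503,.221,.165],-74.5)"
```

```text
t 19.5 pos [0.5668 0.0107 0.1541] yaw -75.02 zaxis [ 0.  0. -1.] w 0.0464
shift now-axes [-21.96   0.73  -1.09] turn [-0.03  0.01 -0.52] shift after turn [-21.97   0.53  -1.09]
```

```bash
python3 -m handwheel '[[[-0.6,0,-0.3,0,0,0,-0.4],[-1.2,0,-0.4,0,0,0,-0.4],[-1.8,0.1,-0.4,0,0,0,-0.4],[-2.2,0.1,0,0,0,0,-0.4],[-2.2,0.1,0,0,0,0,-0.4],[-2.2,0.1,0,0,0,0,-0.4],[-2.2,0.1,0,0,0,0,-0.4],[-2.2,0.1,0,0,0,0,-0.4],[-2.2,0.1,0,0,0,0,-0.4],[-2.2,0,0,0,0,0,-0.4],[-1.6,0,0,0,0,0,-0.4],[-1.0,0,0,0,0,-0.5,-0.4],[-0.4,0,0,0,0,0,-0.4],[0,0,0,0,0,0,-0.4],[0,0,0,0,0,0,-0.4]]]'
python3 -c "
from h import *
import pickle
print(readout.read_state()['q'].round(3))
plan([.503,.221,.165],-74.5)
c=optics.get_calibration('wrist');pickle.dump(c,open('w18.pkl','wb'))
im=optics.grab_frame('wrist');cv2.imwrite('pics/w18.png',im[:,:,::-1])
for n in ['well_mouth','catch_level','stack_blank']:
  for d in optics.pinpoint('wrist',n): print(n,d)
im=optics.grab_frame('scene');cv2.imwrite('pics/s18.png',im[:,:,::-1])"
```

```text
time_s: 20.75
tool_pos: [0.5039, 0.2199, 0.1657]
tcp_rot: [-2.499, 1.904, -0.004]
contact_force: [-0.2, -0.5, -0.6]
width: 0.0465
[-1.251  0.585  1.225  1.617 -0.562  1.341 -1.249]
t 20.75 pos [0.5039 0.2199 0.1657] yaw -74.6 zaxis [ 0.002 -0.001 -1.   ] w 0.0465
shift now-axes [-0.13  0.06  0.07] turn [-0.1 -0.1 -0.1] shift after turn [-0.13  0.06  0.07]
stack_blank {'pixel': [316.0, 156.7], 'score': 0.55}
```

View pics/w18.png

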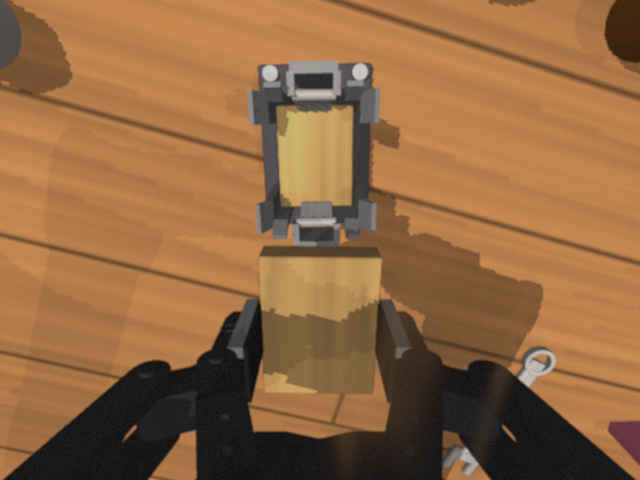

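View pics/s18.png

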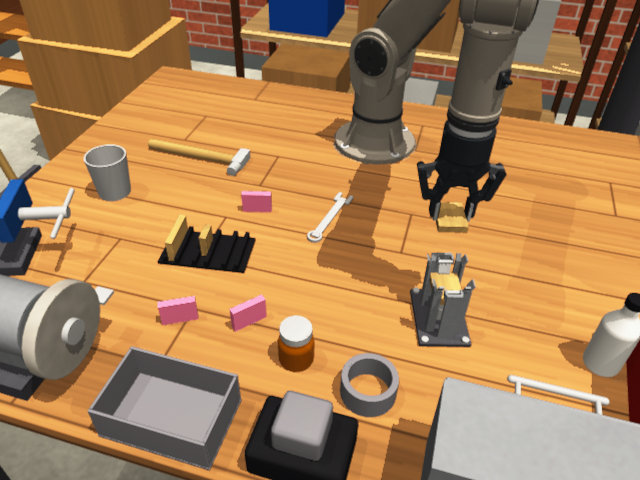

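Excellent view: the magazine at (316,155), aligned with the held blank. Zoom to measure.

```bash
python3 -c "
import cv2
im=cv2.imread('pics/w18.png');cv2.imwrite('pics/w18c.png',cv2.resize(im[55:255,235:395],None,fx=3.75,fy=3,interpolation=cv2.INTER_CUBIC))"
```

```text
(no output)
```

View pics/w18c.png

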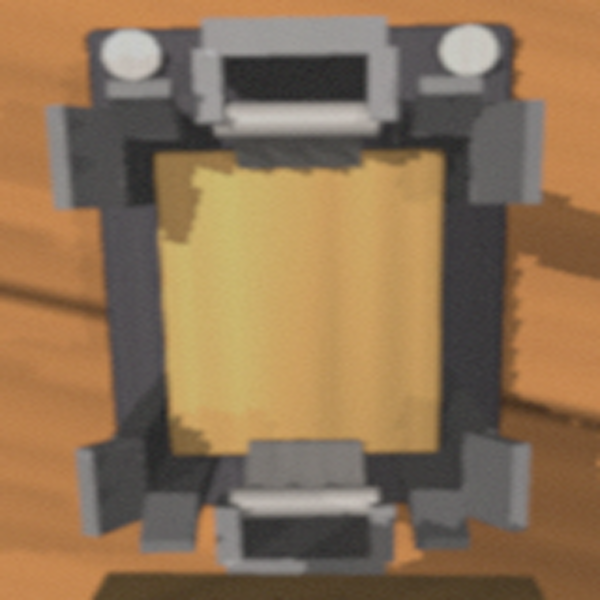

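```bash
python3 -c "
from h import *
import pickle;c=pickle.load(open('w18.pkl','rb'));s=readout.read_state()
Rt=R.from_rotvec(s['tcp_rot']);tp=np.array([.5036,.2203,.1655])
print(s['tool_pos'])
def T(pts,z):
  P=np.array([onz(c,(235+a/3.75-.35,55+b/3-.35),z) for a,b in pts]);return P,Rt.inv().apply(P-s['tool_pos'])*1000
P,Q=T([(155,150),(445,150),(440,453),(172,453)],.085)
print('stack',P.mean(0).round(4),Q.mean(0).round(1),Q.round(1).tolist())
d=(P[0]+P[1]-P[2]-P[3])/2;print(np.linalg.norm(d),np.degrees(np.arctan2(d[1],d[0])))
P,Q=T([(47,105),(542,100),(527,527),(82,533)],.124)
print('lips',P.mean(0).round(4),Q.mean(0).round(1),Q.round(1).tolist())
P,Q=T([(203,18),(387,15),(392,570),(217,570)],.114)
print('brk',P.mean(0).round(4),Q.mean(0).round(1),Q.round(1).tolist())
# held blank
h=s['tool_pos'][2]+.031
P=np.array([onz(c,p,h) for p in [(260,258),(382,258),(375,393),(264.5,392)]])
Q=Rt.inv().apply(P-s['tool_pos'])*1000;print('held',Q.mean(0).round(1),Q.round(1).tolist())
t=optics.get_calibration('top')
cs=optics.get_calibration('scene');im=cv2.imread('pics/s18.png');cv2.imwrite('pics/s18c.png',cv2.resize(im[245:350,400:490],None,fx=6,fy=5.7,interpolation=cv2.INTER_CUBIC))
"
```

```text
[0.50414003 0.21996775 0.16589758]
stack [0.5575 0.2374 0.085 ] [ -2.7 -55.8  81. ] [[-27.1, -87.6, 81.1], [20.7, -87.7, 81.1], [21.7, -24.0, 81.0], [-26.3, -24.0, 80.9]]
0.06367624555247856 16.19813132022471
lips [0.5575 0.2376 0.124 ] [ -2.9 -56.   42. ] [[-37.3, -93.7, 42.1], [30.3, -94.6, 42.1], [32.0, -18.6, 42.0], [-36.5, -17.3, 41.9]]
brk [0.559 0.238 0.114] [ -2.9 -57.6  52. ] [[-16.4, -108.5, 52.1], [9.3, -109.0, 52.1], [12.0, -6.4, 51.9], [-16.6, -6.3, 51.9]]
held [  0.2   1.5 -31. ] [[-22.8, -29.6, -30.9], [23.6, -29.7, -30.9], [24.0, 32.9, -31.1], [-23.9, 32.5, -31.1]]
```

View pics/s18c.png

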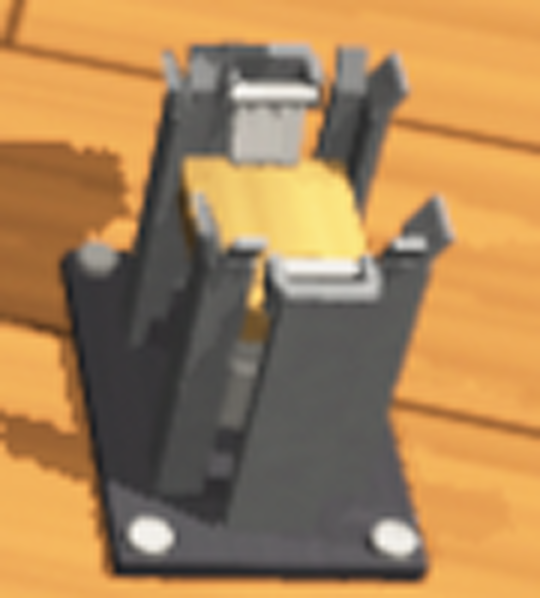

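```bash
python3 -m handwheel '[[[-0.06,-0.6,0,0,0,0,-0.4],[-0.06,-1.2,0,0,0,0,-0.4],[-0.06,-1.3,0,0,0,0,-0.4],[-0.06,-1.3,0,0,0,0,-0.4],[-0.06,-0.9,0,0,0,0,-0.4],[0,-0.43,0,0,0,-0.6,-0.4],[0,0,0,0,0,0,-0.4],[0,0,0,0,0,0,-0.4],[0,0,0,0,0,0,-0.4]]]' 60
python3 -c "
from h import *
plan([.503,.221,.165],-74)
im=optics.grab_frame('wrist');cv2.imwrite('pics/w19.png',im[:,:,::-1])
im=optics.grab_frame('scene');cv2.imwrite('pics/s19.png',cv2.resize(im[200:350,390:510,::-1],None,fx=5,fy=4,interpolation=cv2.INTER_CUBIC))"
```

```text
time_s: 21.75
tool_pos: [0.5578, 0.239, 0.1658]
tcp_rot: [-2.509, 1.889, -0.002]
contact_force: [-0.3, 0.2, -0.1]
width: 0.0455
t 21.75 pos [0.5578 0.239  0.1658] yaw -73.95 zaxis [ 0.001  0.    -1.   ] w 0.0455
shift now-axes [0.21 5.77 0.07] turn [-0.08 -0.02  0.05] shift after turn [0.22 5.77 0.08]
```

View pics/w19.png

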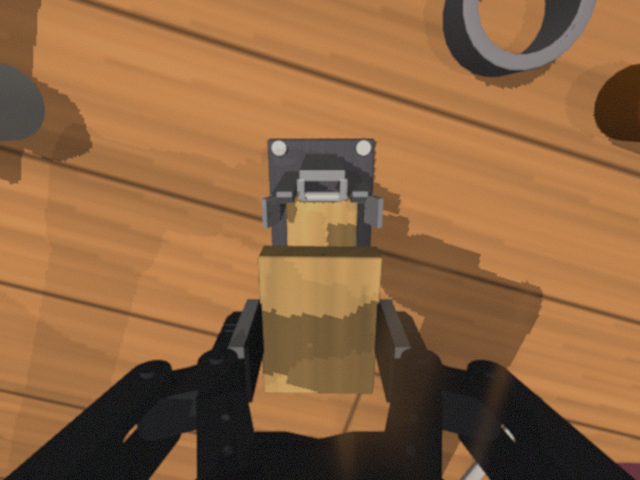

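View pics/s19.png

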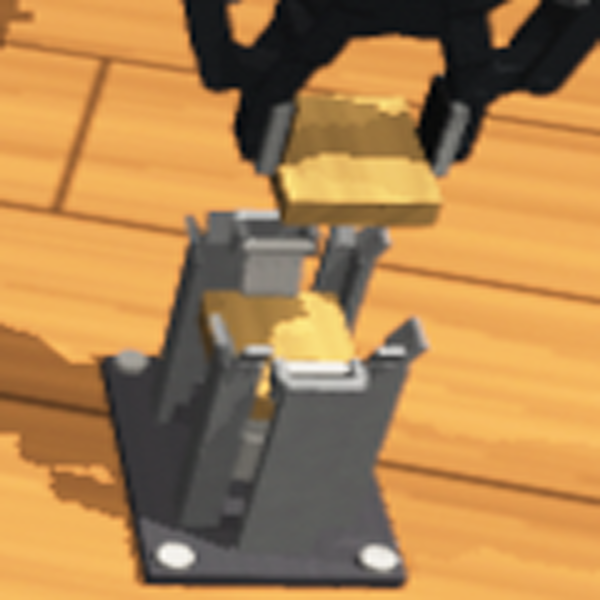

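```bash
python3 -c "
from h import *
im=cv2.imread('pics/w19.png');cv2.imwrite('pics/w19c.png',cv2.resize(im[130:260,250:400],None,fx=5,fy=4.5,interpolation=cv2.INTER_CUBIC))"
```

```text
(no output)
```

View pics/w19c.png

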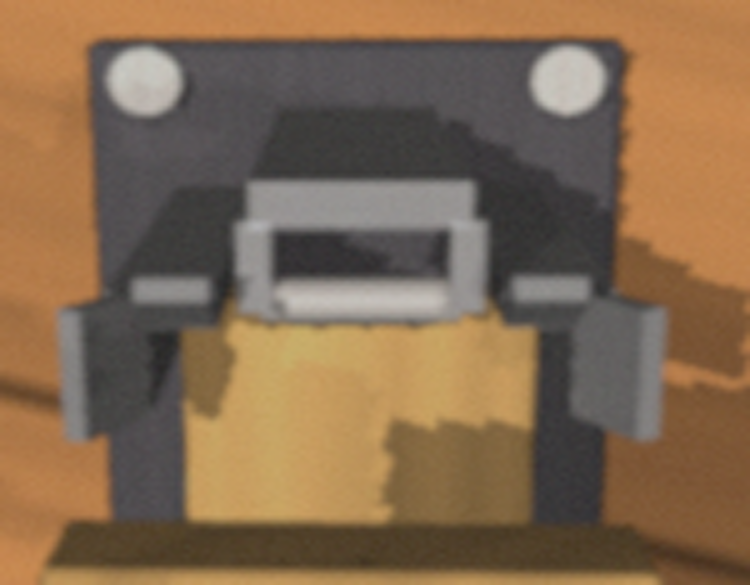

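```bash
python3 -c "
from h import *
c=optics.get_calibration('wrist');s=readout.read_state();Rt=R.from_rotvec(s['tcp_rot'])
def T(pts,z,n):
  P=np.array([onz(c,(250+a/5-.4,130+b/4.5-.4),z) for a,b in pts]);Q=Rt.inv().apply(P-s['tool_pos'])*1000
  print(n,Q.mean(0).round(1),Q.round(1).tolist())
T([(60,310),(665,305)],.124,'lips')
T([(70,440),(658,438)],.124,'lips low corners')
T([(247,182),(475,182)],.114,'brk')
T([(188,520),(533,520)],.085,'stack lo');T([(182,330),(540,330)],.085,'stack hi')
T([(92,45),(622,42)],.01,'base')
P=np.array([onz(c,p,s['tool_pos'][2]+.031) for p in [(260,258),(381.5,258)]]);print(Rt.inv().apply(P-s['tool_pos'])*1000)
P=np.array([onz(c,p,s['tool_pos'][2]+.017) for p in [(262,248),(379.5,248)]]);print(Rt.inv().apply(P-s['tool_pos'])*1000)
"
```

```text
lips [  1.2 -37.7  42. ] [[-32.7, -37.3, 42.0], [35.2, -38.0, 42.0]]
lips low corners [  1.5 -20.6  42. ] [[-32.3, -20.4, 42.0], [35.3, -20.8, 42.0]]
brk [  1.1 -51.8  52. ] [[-12.0, -51.8, 52.0], [14.2, -51.8, 52.0]]
stack lo [ 1.4  3.9 80.9] [[-22.6, 3.9, 80.9], [25.4, 3.8, 80.9]]
stack hi [  1.3 -26.1  81. ] [[-22.7, -26.1, 81.0], [25.4, -26.1, 81.0]]
base [  1.  -63.2 156.1] [[-43.1, -62.9, 156.1], [45.0, -63.5, 156.1]]
[[-22.82542941 -29.72996465 -30.95211956]
 [ 23.44270345 -29.79641033 -30.94597528]]
[[-24.17339412 -28.79462436 -16.95387603]
 [ 24.8755774  -28.86246647 -16.94736691]]
```

```bash
python3 -m handwheel '[[[0.09,-0.1,0.4,0,0,0,-0.4],[0,0,0.8,0,0,0,-0.4],[0,0,1,0,0,0,-0.4],[0,0,1,0,0,0,-0.4],[0,0,0.8,0,0,0,-0.4],[0,0,0.6,0,0,0,-0.4],[0,0,0.4,0,0,0,-0.4],[0,0,0,0,0,0,-0.4]]]' 60
python3 -c "
from h import *
plan([.503,.221,.165],-74)
im=optics.grab_frame('wrist');cv2.imwrite('pics/w20.png',im[:,:,::-1])
im=optics.grab_frame('scene');cv2.imwrite('pics/s20.png',cv2.resize(im[220:350,390:510,::-1],None,fx=5,fy=4.6,interpolation=cv2.INTER_CUBIC))"
```

```text
time_s: 22.52
tool_pos: [0.5588, 0.2387, 0.1145]
tcp_rot: [2.51, -1.889, 0.001]
contact_force: [-0.3, 0.7, -0.6]
width: 0.0459
t 22.52 pos [0.5588 0.2387 0.1145] yaw -73.93 zaxis [ 0.    -0.001 -1.   ] w 0.0459
shift now-axes [ 0.16  5.85 -5.05] turn [ 0.01 -0.05  0.07] shift after turn [ 0.16  5.85 -5.05]
```

View pics/w20.png

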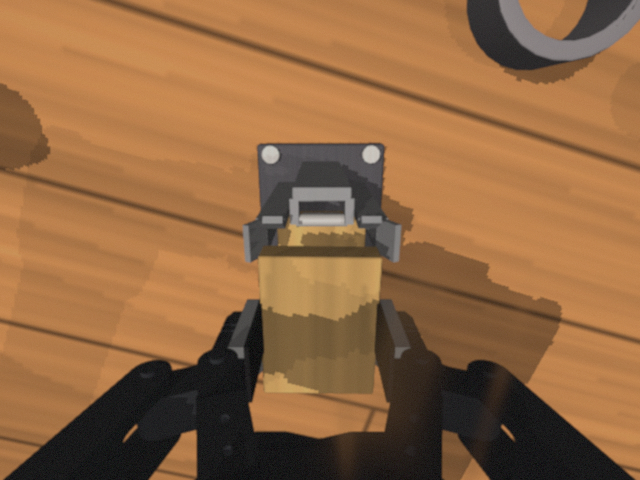

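View pics/s20.png

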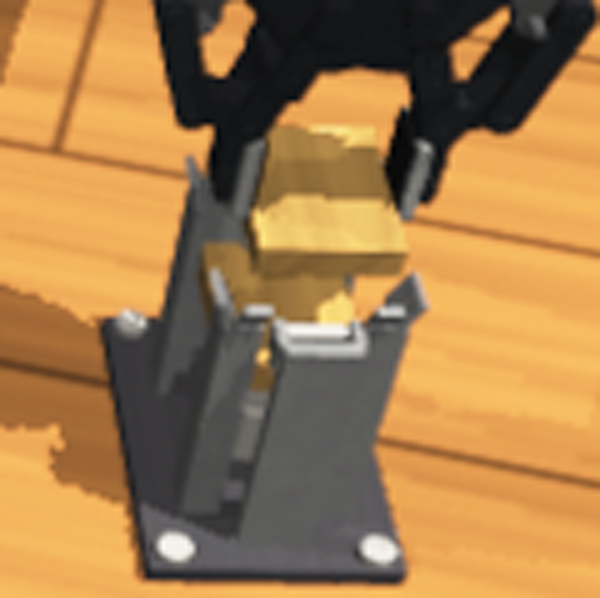

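```bash
python3 -c "
from h import *
c=optics.get_calibration('wrist');s=readout.read_state();Rt=R.from_rotvec(s['tcp_rot'])
def T(pts,z,n):
  P=np.array([onz(c,p,z) for p in pts]);Q=Rt.inv().apply(P-s['tool_pos'])*1000
  print(n,Q.mean(0).round(1),Q.round(1).tolist())
T([(244.5,222),(400.5,222)],.124,'lips')
T([(292.5,188),(353,188)],.114,'brk')
T([(258,144),(383,144)],.01,'base')
T([(258.5,256.5),(382,256.5)],s['tool_pos'][2]+.031,'held top far')
T([(261,248.5),(380,248.5)],s['tool_pos'][2]+.017,'held bot far')
T([(264.5,392),(374.5,392)],s['tool_pos'][2]+.031,'held top near')
"
```

```text
lips [  1.1 -37.6  -8. ] [[-32.6, -37.6, -8.0], [34.9, -37.6, -8.0]]
brk [  1.3 -50.6   2. ] [[-12.2, -50.6, 2.0], [14.8, -50.6, 2.0]]
base [  0.5 -62.7 106. ] [[-43.5, -62.7, 106.0], [44.4, -62.8, 106.1]]
held top far [  0.2 -30.4 -30.9] [[-23.3, -30.4, -31.0], [23.6, -30.4, -30.9]]
held bot far [  0.3 -28.6 -16.9] [[-24.6, -28.6, -17.0], [25.1, -28.6, -16.9]]
held top near [ -0.1  32.4 -31.1] [[-23.9, 32.4, -31.1], [23.8, 32.4, -31.1]]
```

```bash
python3 -m handwheel '[[[0.06,0,0.3,0,0,0,-0.4],[0,0,0.4,0,0,0,-0.4],[0,0,0.4,0,0,0,-0.4],[0,0,0.3,0,0,0,-0.4],[0,0,0,0,0,0,-0.4]]]' 60
python3 -m handwheel '[[[0,0,0.4,0,0,0,-0.4],[0,0,0.4,0,0,0,-0.4],[0,0,0.3,0,0,0,-0.4],[0,0,0.3,0,0,0,-0.4],[0,0,0,0,0,0,-0.4]]]' 60
python3 -c "
from h import *
im=optics.grab_frame('wrist');cv2.imwrite('pics/w21.png',im[:,:,::-1])
im=optics.grab_frame('scene');cv2.imwrite('pics/s21.png',cv2.resize(im[220:350,390:510,::-1],None,fx=5,fy=4.6,interpolation=cv2.INTER_CUBIC))"
```

```text
time_s: 23.03
tool_pos: [0.5591, 0.2382, 0.1009]
tcp_rot: [-2.51, 1.889, -0.001]
contact_force: [-0.3, 0.0, -0.4]
width: 0.0458
time_s: 23.45
tool_pos: [0.5592, 0.2381, 0.087]
tcp_rot: [-2.51, 1.889, -0.001]
contact_force: [0.2, 1.1, -0.3]
width: 0.0461
```

View pics/s21.png

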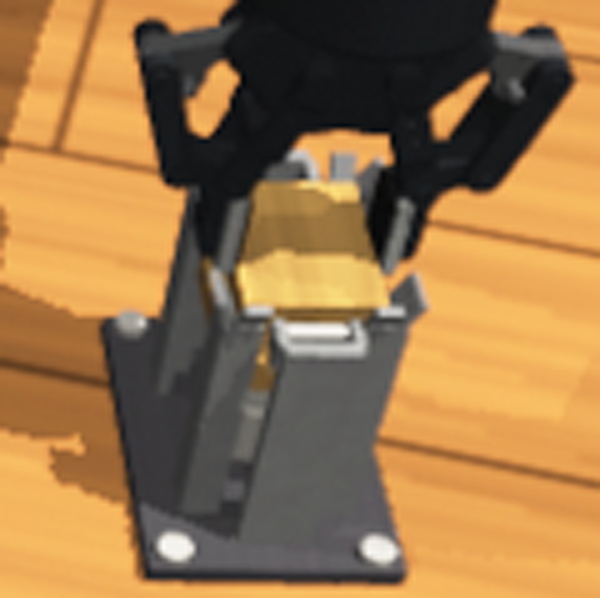

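View pics/w21.png

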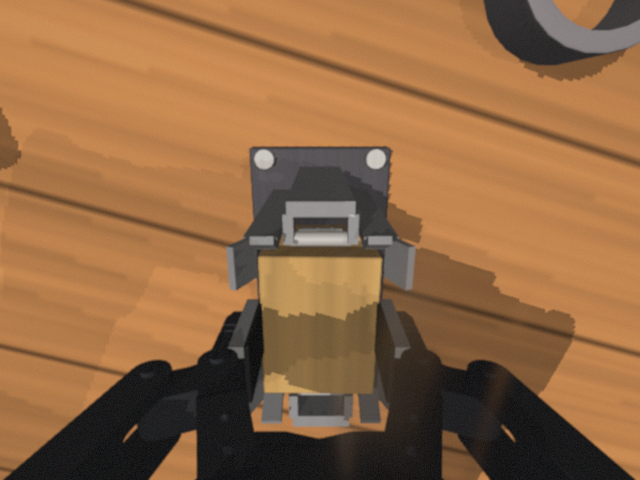

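```bash
python3 -m handwheel '[[[0,0,0.3,0,0,0,-0.4],[0,0,0.3,0,0,0,-0.4],[0,0,0,0,0,0,-0.4]]]' 80
python3 -m handwheel '[[[0,0,0.2,0,0,0,-0.4],[0,0,0.2,0,0,0,-0.4],[0,0,0,0,0,0,-0.4]]]' 80
python3 -m handwheel '[[[0,0,0.2,0,0,0,-0.4],[0,0,0.2,0,0,0,-0.4],[0,0,0,0,0,0,-0.4]]]' 80
```

```text
time_s: 23.8
tool_pos: [0.5593, 0.2381, 0.0812]
tcp_rot: [-2.51, 1.889, -0.002]
contact_force: [-0.3, 0.5, -0.7]
width: 0.0454
time_s: 24.05
tool_pos: [0.5594, 0.238, 0.0782]
tcp_rot: [-2.509, 1.889, -0.001]
contact_force: [-2.2, -1.0, 3.4]
width: 0.045
time_s: 24.3
tool_pos: [0.5597, 0.2379, 0.0741]
tcp_rot: [-2.509, 1.889, -0.002]
contact_force: [-1.0, -0.9, 3.5]
width: 0.0453
```

```bash
python3 -m handwheel '[[[0,0,0.2,0,0,0,-0.4],[0,0,0.2,0,0,0,-0.4],[0,0,0.2,0,0,0,-0.4],[0,0,0,0,0,0,-0.4]]]' 80
python3 -m handwheel '[[[0,0,0.2,0,0,0,-0.4],[0,0,0.2,0,0,0,-0.4],[0,0,0.2,0,0,0,-0.4],[0,0,0,0,0,0,-0.4]]]' 80
python3 -m handwheel '[[[0,0,0.2,0,0,0,-0.4],[0,0,0.2,0,0,0,-0.4],[0,0,0.2,0,0,0,-0.4],[0,0,0,0,0,0,-0.4]]]' 80
python3 -c "
from h import *
im=optics.grab_frame('wrist');cv2.imwrite('pics/w22.png',im[:,:,::-1])
im=optics.grab_frame('scene');cv2.imwrite('pics/s22.png',cv2.resize(im[220:350,390:510,::-1],None,fx=5,fy=4.6,interpolation=cv2.INTER_CUBIC))"
```

```text
time_s: 24.63
tool_pos: [0.5604, 0.2383, 0.0678]
tcp_rot: [-2.509, 1.888, -0.004]
contact_force: [0.8, -0.2, 1.8]
width: 0.0456
time_s: 24.97
tool_pos: [0.5604, 0.2383, 0.0621]
tcp_rot: [-2.509, 1.888, -0.004]
contact_force: [0.4, 0.3, 2.4]
width: 0.0452
time_s: 25.3
tool_pos: [0.5604, 0.2383, 0.0562]
tcp_rot: [-2.508, 1.888, -0.004]
contact_force: [0.2, -0.1, 4.2]
width: 0.0453
```

View pics/s22.png

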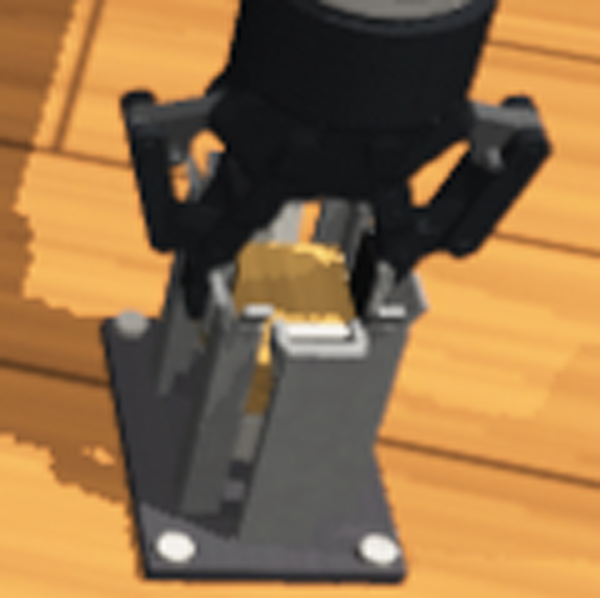

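View pics/w22.png

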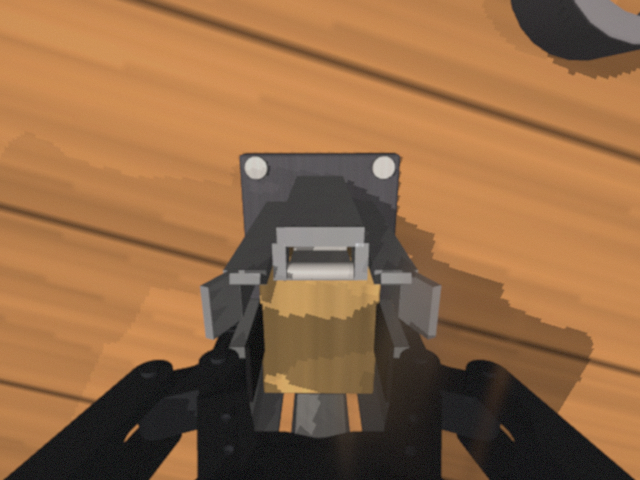

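```bash
python3 -m handwheel '[[[0,0,0.2,0,0,0,-0.4],[0,0,0.2,0,0,0,-0.4],[0,0,0,0,0,0,-0.4]]]' 80
python3 -m handwheel '[[[0,0,0.2,0,0,0,-0.4],[0,0,0,0,0,0,-0.4]]]' 80
python3 -m handwheel '[[[0,0,0.1,0,0,0,-0.4],[0,0,0,0,0,0,-0.4],[0,0,0,0,0,0,-0.4]]]' 80
python3 -c "
from h import *
im=optics.grab_frame('wrist');cv2.imwrite('pics/w23.png',im[:,:,::-1])
im=optics.grab_frame('scene');cv2.imwrite('pics/s23.png',cv2.resize(im[220:350,390:510,::-1],None,fx=5,fy=4.6,interpolation=cv2.INTER_CUBIC))"
```

```text
time_s: 25.65
tool_pos: [0.5604, 0.2383, 0.0521]
tcp_rot: [-2.509, 1.888, -0.004]
contact_force: [0.2, 0.4, 4.8]
width: 0.0452
time_s: 25.82
tool_pos: [0.5604, 0.2383, 0.0502]
tcp_rot: [-2.509, 1.888, -0.004]
contact_force: [1.2, 0.2, 5.1]
width: 0.0451
time_s: 26.07
tool_pos: [0.5604, 0.2383, 0.0494]
tcp_rot: [-2.508, 1.888, -0.004]
contact_force: [1.0, -0.5, 5.0]
width: 0.0455
```

View pics/s23.png

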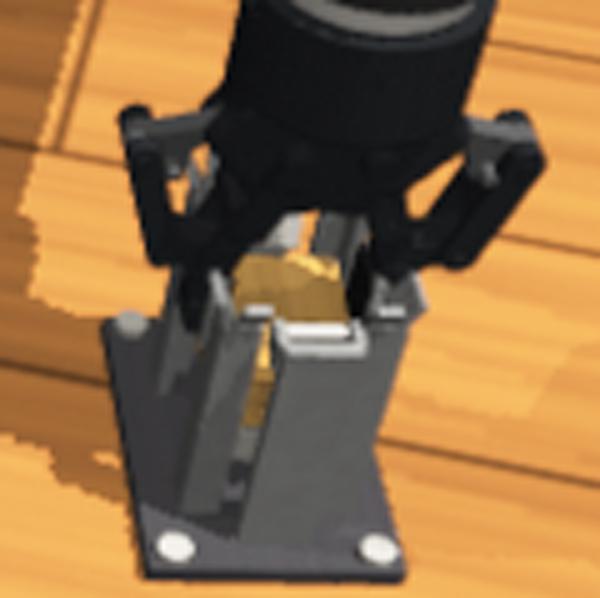

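View pics/w23.png

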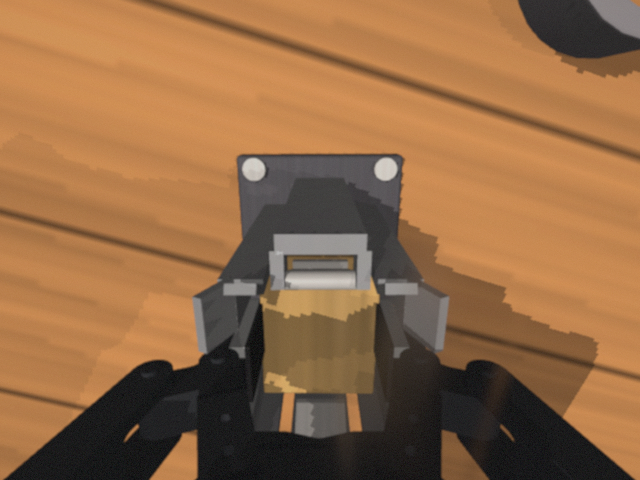

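```bash
python3 -m handwheel '[[[0,0,0.1,0,0,0,-0.4],[0,0,0.1,0,0,0,-0.4],[0,0,0,0,0,0,-0.4]]]' 80
python3 -c "
from h import *
im=optics.grab_frame('wrist');cv2.imwrite('pics/w24.png',cv2.resize(im[240:440,220:420,::-1],None,fx=3,fy=3,interpolation=cv2.INTER_CUBIC))
im=optics.grab_frame('scene');cv2.imwrite('pics/s24.png',cv2.resize(im[260:320,410:490,::-1],None,fx=9,fy=9,interpolation=cv2.INTER_CUBIC))"
```

```text
time_s: 26.42
tool_pos: [0.5604, 0.2383, 0.0474]
tcp_rot: [-2.508, 1.888, -0.004]
contact_force: [0.8, -0.1, 6.7]
width: 0.0452
```

View pics/w24.png

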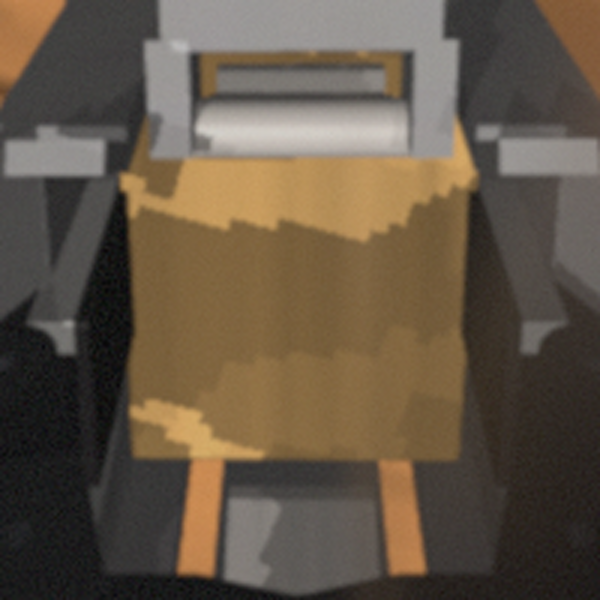

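View pics/s24.png

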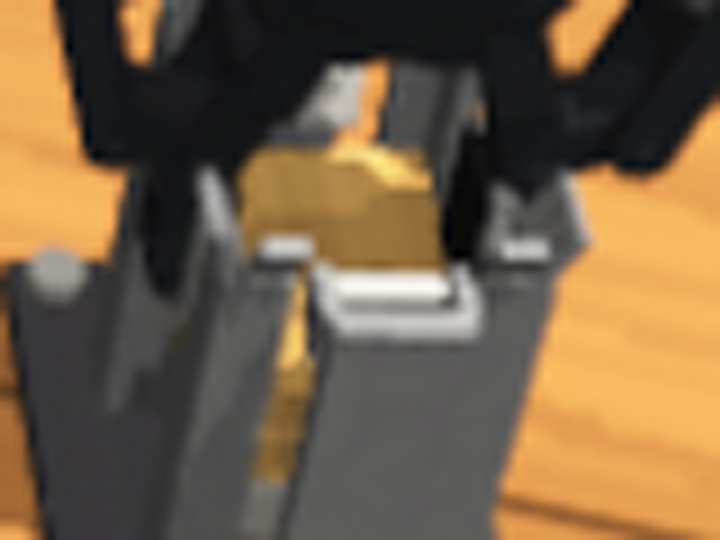

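```bash
python3 -m handwheel '[[[0,0,-0.1,0,0,0,-0.4],[0,0,-0.2,0,0,0,-0.4],[0,0,-0.2,0,0,0,-0.4],[0,0,0,0,0,0,-0.4]]]' 80
python3 -c "
from h import *
im=optics.grab_frame('wrist');cv2.imwrite('pics/w25.png',cv2.resize(im[240:440,220:420,::-1],None,fx=3,fy=3,interpolation=cv2.INTER_CUBIC))"
```

```text
time_s: 26.85
tool_pos: [0.5604, 0.2383, 0.0526]
tcp_rot: [-2.508, 1.887, -0.004]
contact_force: [0.5, -0.4, 5.5]
width: 0.0454
```

View pics/w25.png

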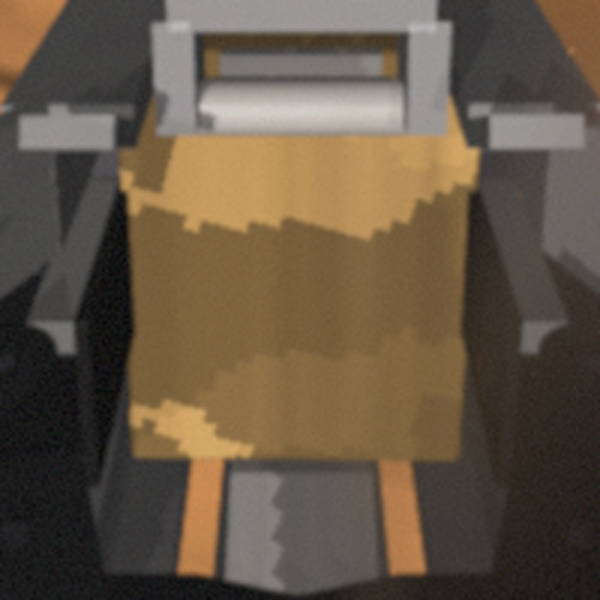

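```bash
python3 -m handwheel '[[[0,0,-0.1,0,0,0,-0.4],[0,0,-0.1,0,0,0,-0.4],[0,0,0,0,0,0,-0.4]]]' 80; python3 -m handwheel '[[[0,0,-0.1,0,0,0,-0.4],[0,0,0,0,0,0,-0.4]]]' 80
python3 -c "
from h import *
im=optics.grab_frame('wrist');cv2.imwrite('pics/w26.png',cv2.resize(im[240:440,220:420,::-1],None,fx=3,fy=3,interpolation=cv2.INTER_CUBIC))"
```

```text
time_s: 27.15
tool_pos: [0.5604, 0.2383, 0.0544]
tcp_rot: [-2.509, 1.887, -0.004]
contact_force: [1.4, 0.1, 4.8]
width: 0.0453
time_s: 27.32
tool_pos: [0.5603, 0.2382, 0.0548]
tcp_rot: [-2.509, 1.888, -0.004]
contact_force: [2.6, 0.3, 2.9]
width: 0.0451
```

View pics/w26.png

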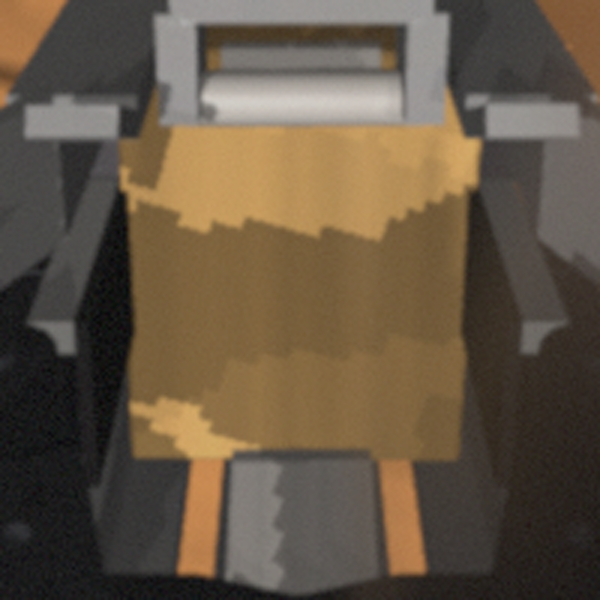

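```bash
python3 -m handwheel '[[[0,0,0.1,0,0,0,-0.4],[0,0,0,0,0,0,0.2],[0,0,0,0,0,0,0.3],[0,0,0,0,0,0,0.4],[0,0,0,0,0,0,0.5],[0,0,0,0,0,0,0.5],[0,0,0,0,0,0,0.5]]]' 20
python3 -c "
from h import *
im=optics.grab_frame('wrist');cv2.imwrite('pics/w27.png',cv2.resize(im[240:440,220:420,::-1],None,fx=3,fy=3,interpolation=cv2.INTER_CUBIC))
im=optics.grab_frame('scene');cv2.imwrite('pics/s27.png',cv2.resize(im[220:350,390:510,::-1],None,fx=5,fy=4.6,interpolation=cv2.INTER_CUBIC))"
```

```text
time_s: 27.95
tool_pos: [0.5593, 0.2381, 0.0535]
tcp_rot: [-2.51, 1.889, -0.001]
contact_force: [-0.6, -0.8, 0.5]
width: 0.0641
```

View pics/w27.png

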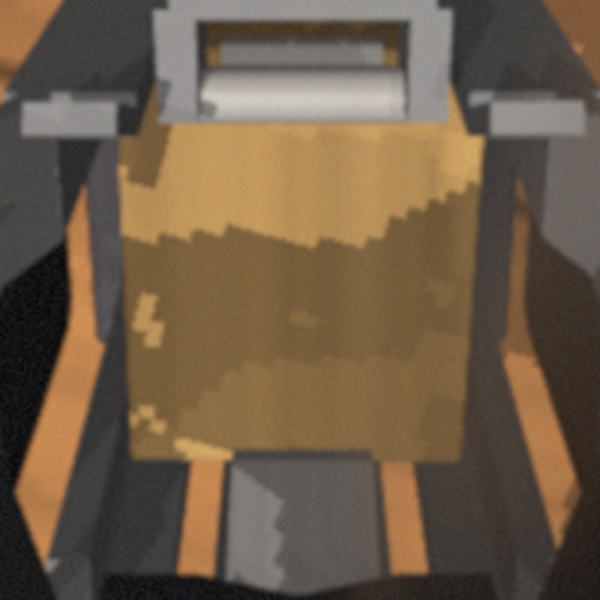

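View pics/s27.png

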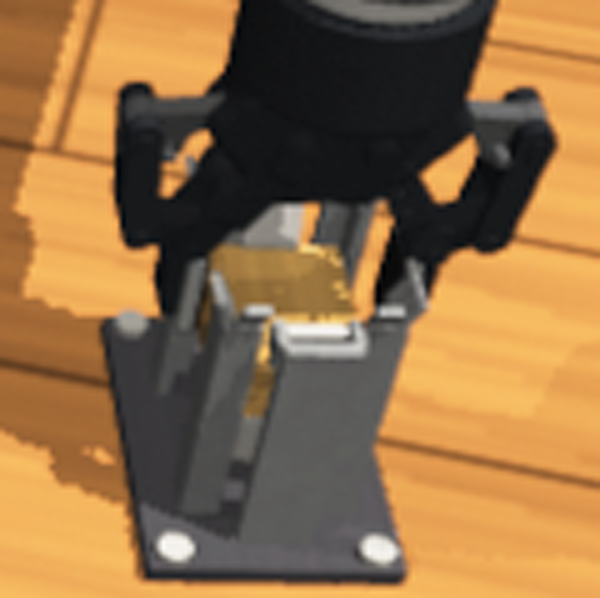

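```bash
python3 -m handwheel '[[[0,0,-0.3,0,0,0,0.5],[0,0,-0.6,0,0,0,0.5],[0,0,-1,0,0,0,0.5],[0,0,-1.5,0,0,0,0.5],[0,0,-2,0,0,0,0.5],[0,0,-2,0,0,0,0.5],[0,0,-2,0,0,0,0.5],[0,0,-2,0,0,0,0.5],[0,1,0,0,0,0,0.5],[0,2,0,0,0,0,0.5],[0,2,0,0,0,0,0.5],[0,2,0,0,0,0,0.5],[0,1.5,0,0,0,0,0.5],[0,0,0,0,0,0,0.5],[0,0,0,0,0,0,0.5]]]' 20
python3 -c "
from h import *
c=optics.get_calibration('wrist')
im=optics.grab_frame('wrist');cv2.imwrite('pics/w28.png',im[:,:,::-1])
im=optics.grab_frame('scene');cv2.imwrite('pics/s28.png',cv2.resize(im[230:350,390:510,::-1],None,fx=5,fy=5,interpolation=cv2.INTER_CUBIC));cv2.imwrite('pics/s28f.png',im[:,:,::-1])
im=optics.grab_frame('top');cv2.imwrite('pics/t28.png',im[:,:,::-1])"
```

```text
time_s: 29.3
tool_pos: [0.478, 0.215, 0.1688]
tcp_rot: [-2.508, 1.887, -0.002]
contact_force: [-0.3, -0.3, -0.0]
width: 0.0643
```

View pics/w28.png

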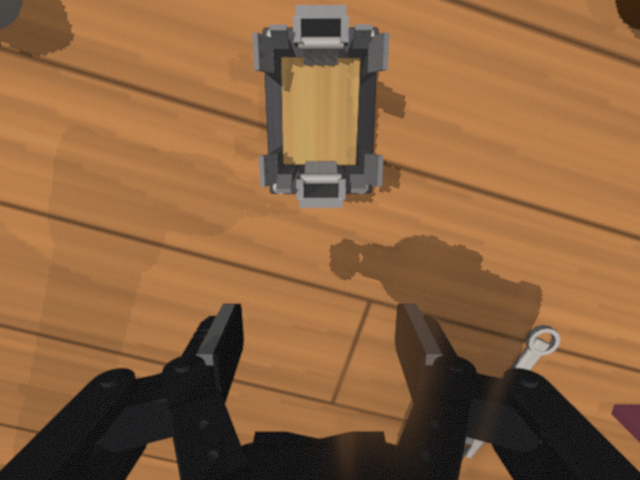

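View pics/s28.png

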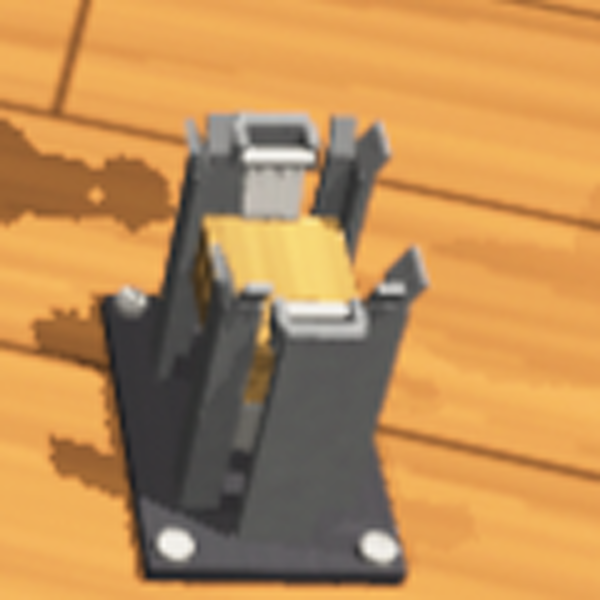

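View pics/t28.png

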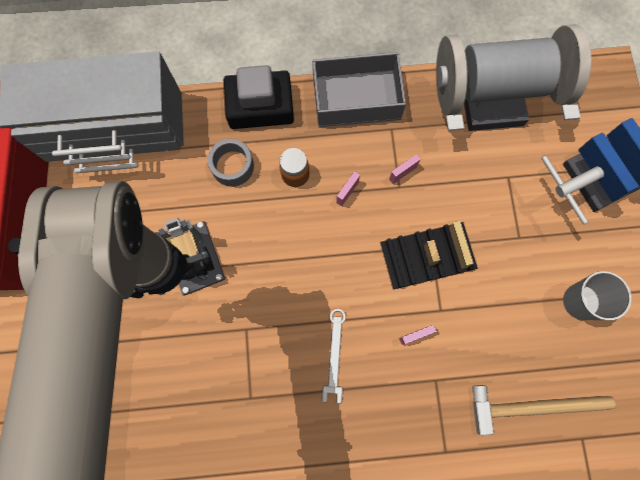

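```bash
python3 -c "
import cv2
im=cv2.imread('pics/w28.png');cv2.imwrite('pics/w28c.png',cv2.resize(im[0:215,240:400],None,fx=3.5,fy=2.75,interpolation=cv2.INTER_CUBIC))"
```

```text
(no output)
```

View pics/w28c.png

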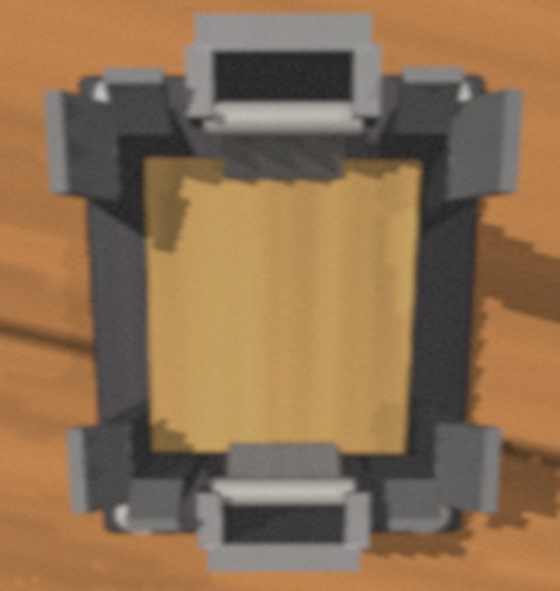

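Both catch feet lie over the blank: the far one at crop (283,160), the near one at (285,455). The blank sits flat at the latch level, as the first blank did at the start. Handing in.

```bash
python3 -c "
from workcell import workorder, readout
s=readout.read_state();print(s['time_s'],s['contact_force'])
print(workorder.hand_in())"
```

```text
29.45 [ 0.24617347  0.09197969 -0.11461059]
the job is handed in; nothing more can be done
None
```

The middle-length blank is in the magazine, on top of the one already there and latched. I handed the job in at 29.5 s; no verdict was reported.

**What I did:**
- I picked the slot nearest the magazine (top view pixel 403,260). That blank measured about 65 mm; the others measured 88 and 42 mm.
- I stood it on edge on the bare bench and let go, then tipped it over flat with one finger, clear of the gripper.
- I took it up again by its long edges, set it in the well and pressed it down. The push peaked at about 7 N. I eased back until the catches took the load, then opened the fingers and backed out.

**Last checks:**
- The wrist view shows both catch feet over the blank's ends, and it stayed down after I let go. The scene view shows it flat at the latch height.
- The long and short blanks still stand in the rack.
- The gripper touches nothing, and the force reads about 0 N.

**What disagreed:**
- The fingertips sit about 17–20 mm behind the reported TCP when shut or half open, not 17 mm ahead. My first grasp therefore closed on air above the blank without moving it. I corrected by triangulating the tips in the camera images.
- By the arm's height reading, I pressed to about 7 mm below catch level instead of 3–5 mm. The spring force suggested about 4 mm. Both are within the spring's travel.

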